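Hang the carrier plate level on the curing rod

ROBOT

A 6-joint arm with a two-finger parallel gripper is mounted at the origin on the work surface. World frame = base frame: x ahead of the robot, y to its left, z up, the work surface at z = 0. Lengths are in m, angles in rad, forces in N, time in s.
With the tool pointing down it reaches from about 0.325 to 0.9 m from the base axis. Payload 6.1 kg.
Tool frame: the origin (TCP) lies on the centre line of the jaws, within the pads' length; the fingertips stand r.tips_ahead ahead of it and the grasp point (between the pads) lies 2 mm behind it (r.tips_ahead is the distance from the TCP to the fingertips, in m); x points along the fingers, y is the direction in which the jaws open and shut, and the axes are right-handed (so a half turn about x gives the same grasp; the last joint's range is limited). The gripper opens to 87 mm and grips with 3 to 60 N. Pads are 19 mm wide; open, the fingers measure 117 mm over their backs; the gripper's body (75 mm by 190 mm) begins 51 mm behind the grasp point.
Start: joints at [-1.33, 0.22, 1.526, -0, 1.395, -0.126], TCP at [0.224, -0.583, 0.24] pointing down, gripper open.
Joint ranges: [-2.98, 2.98], [-0.91, 2.08], [0.09, 2.57], [-1.24, 4.39], [0.2, 2.65], [-2.68, 2.68]. Speed limits (rad/s): [2.57, 2.57, 3.01, 3.14, 3.14, 3.14].

INTERFACE

Orientations are given as a unit quaternion [w, x, y, z].
In Python, from plant import get_obs, eyes, r gives the robot as it stands.
- The arm moves only by the tool servo_tool, never from a script. Its argument "steps" is a list of rows, each a list of 5 numbers: the gripper's target within -1 to 1 (fully open at 1, half-way at 0, shut at -1), then the shift along the tool's x, y, z in mm, then the turn about the tool's x in degrees. In form: [[fingers, dx, dy, dz, roll], ...]. A call has exactly 5 rows; each row shifts and turns the commanded pose from where the row before left it, along the tool's axes as they then stand; what a row does not reach is not made up. A row lasts 1/10 s, in which the tool goes at most 50 mm and 8.59 degrees, less where a joint would pass 70% of its speed; a pose out of reach is approached as far as the arm can. A call with a gripper value outside its range is refused whole. The fingers move at their own pace and stop on an object; the grip force is fixed at half the most. Time passes only in rows, so rows that do not move let the fingers close, or fill a call up. It gives the time, the measured TCP pose, the force and the opening at its end, in the units of the state.
- get_obs(): the state, without advancing time (a new reading comes with each control period).
- eyes.capture(name): name is "side" or "top"; returns a dict with "pixels" (384x512x3 uint8, red, green, blue), "camera_matrix" (3x3 intrinsics, pixels), "view" (4x4, takes a point from world to camera coordinates). Camera axes: x right, y down, z forward; pixel columns grow to the right and rows downward; lengths in m; the calibration is good to about 2 mm. A picture is of the moment at which its call begins. There is no depth.
- r.hand_in(): hands the job in, once; it reports no verdict.
Trained networks look in a picture, given as the dict that the camera call returned (one of the last four; its "shot" number tells which), for a name from the list of things; names that differ only in an ending like _2 or _b are one class to them, and where a whole thing is asked for, a point or a joint stands for the part that bears it (a point fixed in the world has none). Each returns a list of dicts, best first, with "p" (0 to 1); they miss things now and then, are a little off and sometimes report something else, mostly with a low value. They report only what shows in the picture. A call takes as long as a camera call.
- eyes.regions_of(name, picture): "region" (384x512 bool, what is visible of it) and "centre" ([column, row] in pixels, amid what is visible of it).
- eyes.place_of(name, picture): "centre" ([column, row] in pixels: a listed point, or the origin of a listed thing).
The state is a dict: "time_s": time; "joint_positions": joint angles; "joint_velocities": joint speeds; "effort": joint torques, N m; "tcp_pos": TCP position; "eef_rot": TCP orientation; "force": force on the tool from outside, world axes, zero at the start; "wrist_torque": the same for the moment, N m; "opening": finger opening in m.
Only numpy, scipy, OpenCV 4.12 (cv2) and the standard library are available. Lean on these libraries where they do the work, as an engineer would, in place of code of your own. Each camera call takes 0.05 s, during which the arm holds its last target.

TASK

The copper heat sinks have just been glued onto the L-shaped carrier plate. Take the carrier out of the slotted rack and hang it on the rod of the post stand to cure, by the one hole of its top row that makes it hang level, slid right back against the collar, and let go of it. The height of the rod was set by hand and is not known exactly, so feel for it gently; never force the carrier or the gripper against the stand, and leave everything else where it is.

Things in the scene. Friction and masses are not known exactly. Their poses are not given: they have to be found in the camera images.
- carrier_mid (a point): L-shaped carrier, bare aluminium plate upright in a rack slot; this is the middle of its outline, 175 wide (y), 100 high (z), 8 mm thick (x). Plate 0.27 kg: arm along the whole top, 40 high (z +10 to +50, y -87.5 to +87.5); leg below it, 90 wide, 60 high (z -50 to +10, y -87.5 to +2.5). Grip the arm across its thickness from above, clear of the hole used, so the rod can pass.
- carrier_leg (a point): Middle of the two copper finned heat sinks, one on each face of the carrier's leg, at y -62.5, z -11 mm from the carrier's middle: each 0.10 kg, 46 wide, 38 high, standing 12 mm off the face. All weights of the carrier may be a fifth more or less, in the same proportion.
- carrier_row (a point): Middle of the row of six plain 11 mm through-holes in the carrier's arm: at y -62.5, -37.5, -12.5, +12.5, +37.5, +62.5 mm from this point, which lies 36 mm above the carrier's middle, 14 mm below the top edge and 26 mm above the arm's lower edge. Hung from the wrong hole the carrier tilts by 30 degrees or more.
- rack: Black plastic plate rack, 150 (x) x 200 mm (y), fixed; origin at the centre of its underside on the table. Floor 6 mm thick. Two slots along y at x -35 and +35 mm, 9.5 wide, 14 mm deep, with pairs of guides up to 40 mm above the table near y -16. The carrier stands in one slot, the blank plate in the other (which is which varies); plates are drawn straight up.
- post_stand: Post stand bolted to the table: base 75 x 50 x 10 mm, black post holder 25 mm thick and 75 mm high, 12.7 mm post with a black clamp (30 x 28 x 28 mm) holding a level steel rod, 8 mm thick, which points along the stand's -x (y 0) to a round tip at x -99 mm. Origin under the post, on the table. The post ends 30 mm above the rod. The rod's axis is 153 to 177 mm above the table: not measured.
- collar_foot (a point): Point on the table straight below the front face of the 18 mm shaft collar on the stand's rod, 60 mm from the post's axis along the stand's -x. The carrier hangs with one face flat against it (either way round; as it stands in the rack needs least turning): its middle plane is then 4 mm before this point. The rod sticks out 39 mm before the collar; nothing else of the stand is within 45 mm behind it at that height.
- blank_plate_mid (a point): Plain rectangular aluminium plate without heat sinks, 150 mm wide, 85 mm high, 8 mm thick, upright in the other slot of the rack; the point is its centre. To be left alone.
- screw_jar: Small glass screw jar, 54 mm in diameter, 70 mm high; origin at the centre of its underside. To be left alone.
- debug_pod: Flat yellow plastic interface box, 50 x 85 x 22 mm; origin at the centre of its underside. To be left alone.
- screwdriver_mid (a point): Screwdriver 180 mm long and 26 mm thick lying on the table; the point is its middle. To be left alone.

How it is judged:
By the outcome, as a careful person would: the job done as asked, in the order asked, and still so for the second after the job is handed in, with the robot touching nothing.
It also fails if it takes over 64 s, if anything falls off the work surface, if the arm or the gripper's body presses on something with over 40 N, if the wrist force passes 120 N, or if a joint passes its speed limit or range.

## Working session

There is one attempt and no reset: what is moved stays moved. The work goes in short steps, Python scripts to look and compute and a tool call to move; the robot and the scene stay as the last step left them, time stands still between calls to the robot, and variables do not carry over. Pictures are saved under pics/ and viewed, and the job is handed in when it is done.

Besides the shell and the picture viewer there is one more tool, called as a command line: name --pt "numbers of a row" for each row, then --argument value for the rest. servo_tool: Moves the arm, as the interface text tells. Its arguments: {"type":"object","properties":{"steps":{"type":"array"}},"required":["steps"]}

```bash
mkdir -p pics; ls
cat > h.py <<'E'
import numpy as np, cv2
from plant import get_obs, eyes, r
def save(c,n,s=1.5):
    im=cv2.cvtColor(c['pixels'],cv2.COLOR_RGB2BGR)
    cv2.imwrite('pics/'+n,cv2.resize(im,None,fx=s,fy=s,interpolation=cv2.INTER_CUBIC))
def proj(c,p):
    q=c['view'][:3,:3]@np.array(p)+c['view'][:3,3]; u=c['camera_matrix']@q; return u[:2]/u[2]
def tri(obs):
    A=[]
    for c,px in obs:
        P=c['camera_matrix']@c['view'][:3]
        A+= [px[0]*P[2]-P[0], px[1]*P[2]-P[1]]
    A=[a/np.linalg.norm(a[:3]) for a in A]
    A=np.array(A); x=np.linalg.lstsq(A[:,:3],-A[:,3],rcond=None)[0]; return x
def onz(c,px,z):
    R=c['view'][:3,:3];t=c['view'][:3,3];o=-R.T@t
    d=R.T@np.linalg.inv(c['camera_matrix'])@np.array([px[0],px[1],1.]); return o+d*(z-o[2])/d[2]
E
python3 - <<'E'
from h import *
s=eyes.capture('side');t=eyes.capture('top')
save(s,'s0.png');save(t,'t0.png')
print(get_obs()['tcp_pos'],get_obs()['eef_rot'],get_obs()['time_s'],r.tips_ahead, get_obs()['opening'],get_obs()['force'])
for n in ['carrier_mid','carrier_leg','carrier_row','rack','post_stand','collar_foot','blank_plate_mid','screw_jar','debug_pod','screwdriver_mid']:
    a=eyes.place_of(n,s);b=eyes.place_of(n,t)
    print(n,[(np.round(x['centre'],1),round(x['p'],2)) for x in a[:2]],[(np.round(x['centre'],1),round(x['p'],2)) for x in b[:2]])
    if a and b:
        x=tri([(s,a[0]['centre']),(t,b[0]['centre'])]);print('   ',x.round(4),(proj(s,x)-a[0]['centre']).round(1),(proj(t,x)-b[0]['centre']).round(1))
for c in (s,t):
    print(c['camera_matrix'].round(1),c['view'].round(4), -(c['view'][:3,:3].T@c['view'][:3,3]))
E
```

```text
pics
[ 0.22400583 -0.58290844  0.23854243] [-0.12831718 -0.69520934 -0.12957142  0.69529125] 0.1 0.017 0.08703885013082897 [-0.72698242  1.22354092  0.28730499]
carrier_mid [(array([211.1, 311. ]), 0.57)] [(array([157.1, 206.2]), 0.85)]
    [0.597  0.2069 0.064 ] [-0.8 -0.2] [0.1 0.5]
carrier_leg [(array([226.4, 289.3]), 0.77)] [(array([183. , 204.4]), 0.75)]
    [0.6018 0.1411 0.0268] [-2.6 -0.8] [0.3 1.8]
carrier_row [(array([209.9, 303.9]), 0.96)] [(array([157.9, 206.2]), 0.63)]
    [0.5976 0.2016 0.079 ] [0.8 0.2] [-0.1 -0.5]
rack [(array([232.2, 329. ]), 0.71)] [(array([167.9, 224. ]), 0.88), (array([156. , 208.6]), 0.34)]
    [ 0.5593  0.1944 -0.0119] [1.9 0.5] [-0.2 -1.2]
post_stand [(array([262.3, 181.5]), 0.87)] [(array([289.1, 194.2]), 0.65), (array([157. , 207.6]), 0.39)]
    [ 0.6333 -0.1668  0.0054] [0.7 0.2] [-0.1 -0.6]
collar_foot [(array([283.7, 191.3]), 0.9), (array([211.9, 303.7]), 0.57)] [(array([287.9, 212.4]), 0.72)]
    [ 0.5784 -0.1618 -0.0018] [-0. -0.] [0. 0.]
blank_plate_mid [(array([248.7, 327.2]), 0.85)] [(array([161.3, 233. ]), 0.68)]
    [0.5264 0.2007 0
[... 193 characters left out ...]
)] [(array([243.2, 264.2]), 0.96)]
    [ 0.4274 -0.0265 -0.0057] [-2.2 -0.6] [0.1 1.7]
screwdriver_mid [(array([248.3, 113.2]), 0.47)] [(array([367.9, 152.5]), 0.8)]
    [ 0.7608 -0.4117 -0.0048] [2.1 0.6] [-0.5 -2. ]
[[416.4   0.  254.1]
 [  0.  416.4 197. ]
 [  0.    0.    1. ]] [[-0.9346 -0.3554  0.0106  0.5542]
 [-0.2765  0.7076 -0.6502  0.2596]
 [ 0.2236 -0.6107 -0.7597  0.7707]
 [ 0.      0.      0.      1.    ]] [0.4174069  0.48394767 0.74843601]
[[381.1   0.  253.1]
 [  0.  381.1 195.7]
 [  0.    0.    1. ]] [[-0.0292 -0.9996 -0.0017 -0.0424]
 [-0.9855  0.0291 -0.1674  0.6236]
 [ 0.1673 -0.0032 -0.9859  1.0236]
 [ 0.      0.      0.      1.    ]] [ 0.4420119  -0.05723784  1.1134379 ]
```

View pics/s0.png

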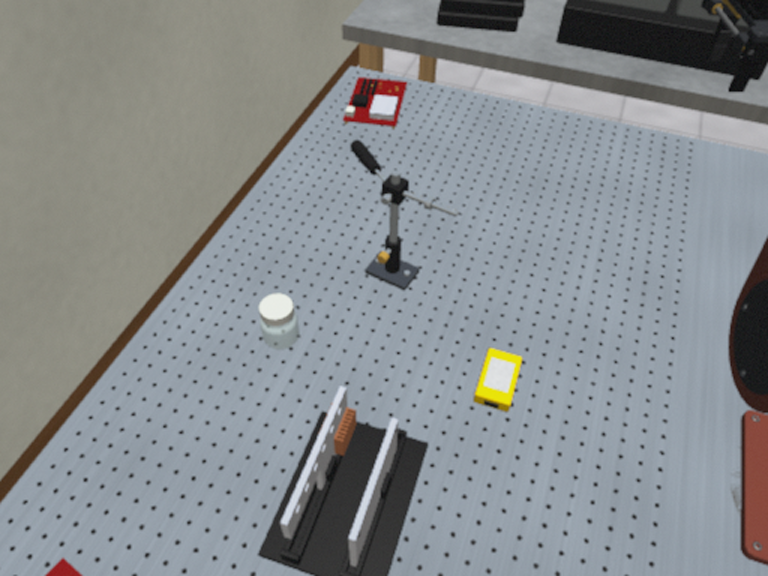

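View pics/t0.png

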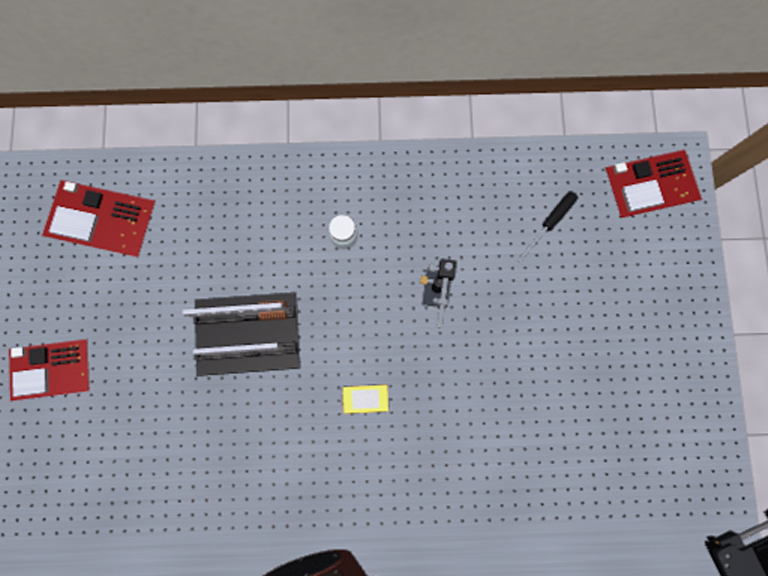

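The carrier is in the far slot (x≈0.6) with its copper at about (268,310) in the top picture. The rod runs roughly along -x from (447,268) to (439,327). Zooming in to get precise points.

Run:
```python
from h import *
from scipy.spatial.transform import Rotation as R
s=eyes.capture('side');t=eyes.capture('top')
def crop(c,n,x0,y0,w,h,f):
    im=cv2.cvtColor(c['pixels'],cv2.COLOR_RGB2BGR)[y0:y0+h,x0:x0+w]
    cv2.imwrite('pics/'+n,cv2.resize(im,None,fx=f,fy=f,interpolation=cv2.INTER_CUBIC))
crop(s,'s1.png',165,250,130,134,5-1); crop(t,'t1.png',115,185,100,75,8)
crop(s,'s2.png',235,110,80,90,6); crop(t,'t2.png',270,160,60,70,8)
np.savez('c.npz',sk=s['camera_matrix'],sv=s['view'],tk=t['camera_matrix'],tv=t['view'])
q=get_obs()['eef_rot'];print(R.from_quat([q[1],q[2],q[3],q[0]]).as_matrix().round(4),get_obs()['tcp_pos'])
```

```text
[[-0.000e+00  3.586e-01 -9.335e-01]
 [ 1.000e-04 -9.335e-01 -3.586e-01]
 [-1.000e+00 -1.000e-04  0.000e+00]] [ 0.22412919 -0.58340149  0.23952679]
```

View pics/s1.png

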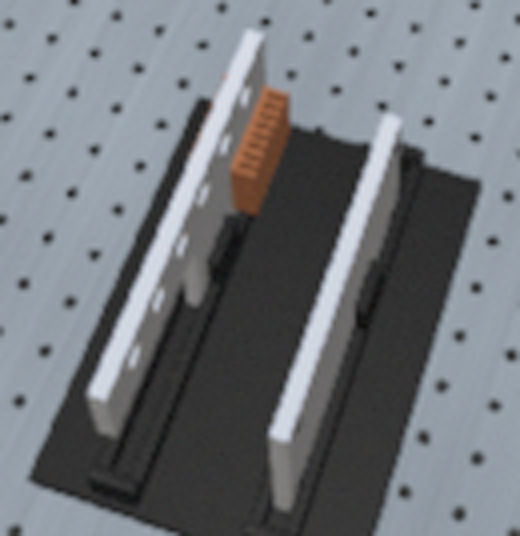

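View pics/t1.png

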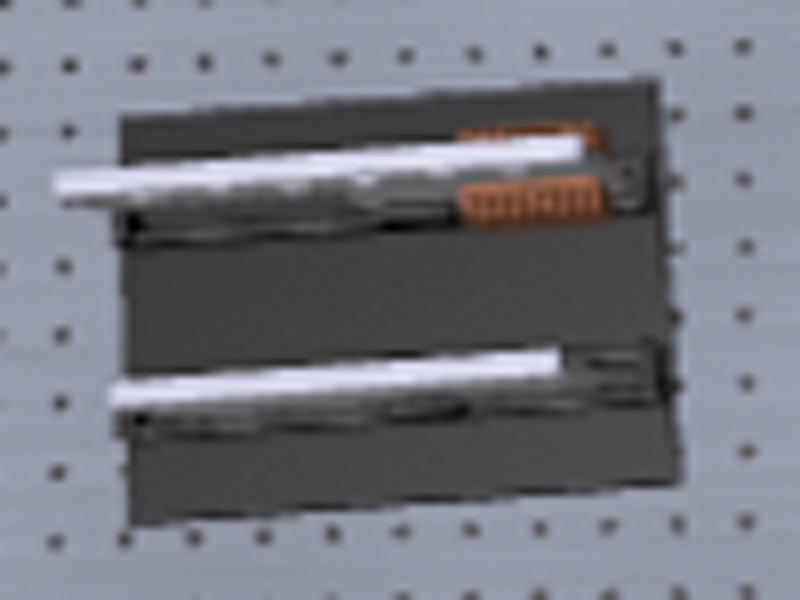

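View pics/s2.png

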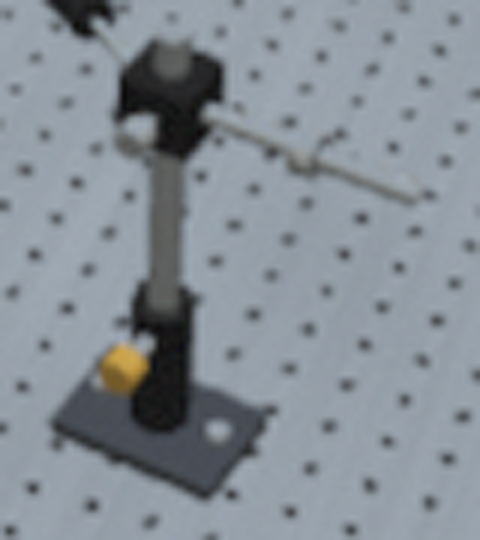

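View pics/t2.png

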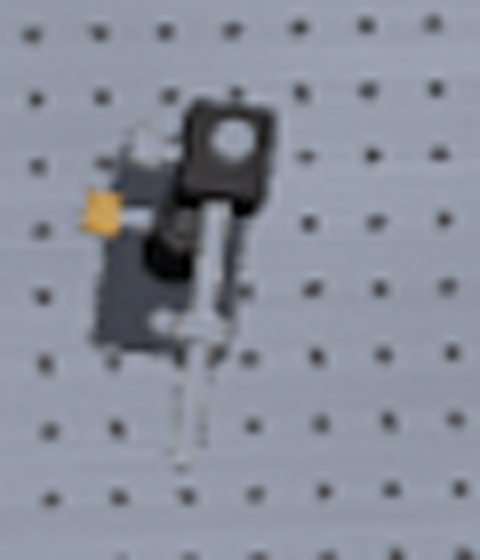

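Run:
```python
from h import *
z=np.load('c.npz'); s=dict(camera_matrix=z['sk'],view=z['sv']);t=dict(camera_matrix=z['tk'],view=z['tv'])
S1=lambda u,v:(165+(u+.5)/4-.5,250+(v+.5)/4-.5); T1=lambda u,v:(115+(u+.5)/8-.5,185+(v+.5)/8-.5)
S2=lambda u,v:(235+(u+.5)/6-.5,110+(v+.5)/6-.5); T2=lambda u,v:(270+(u+.5)/8-.5,160+(v+.5)/8-.5)
def go(n,a,b):
    x=tri([(s,a),(t,b)]);print(n,x.round(4),(proj(s,x)-a).round(2),(proj(t,x)-b).round(2));return x
A=go('low-y end top',S1(254,34),T1(584,148));B=go('high-y end top',S1(98,394),T1(53,184))
print(np.linalg.norm(A-B),np.degrees(np.arctan2((A-B)[0],-(A-B)[1])),(A+B)/2)
go('blank low',S1(391,117),T1(559,359));go('blank hi',S1(281,433),T1(111,394))
for k in [(S1(254,34),S1(98,394))]:
    pass
C=go('tip',S2(415,199),T2(180,464));D=go('collar',S2(302,160),T2(198,328));E=go('clampexit',S2(210,111),T2(217,203));go('posttop',S2(172,58),T2(234,138))
print(np.linalg.norm(C-D),np.linalg.norm(C-E),np.degrees(np.arctan2((E-C)[1],(E-C)[0])))
```

```text
low-y end top [0.5998 0.1165 0.0995] [0.27 0.08] [-0.04 -0.18]
high-y end top [0.5909 0.2921 0.1068] [-0.24 -0.07] [0.03 0.14]
0.1759272296238274 2.9141725899642728 [0.59532979 0.20427759 0.10318163]
blank low [0.5297 0.1271 0.0867] [0.01 0.  ] [-0. -0.]
blank hi [0.5215 0.2758 0.0921] [-0.24 -0.07] [0.02 0.14]
tip [ 0.5443 -0.1554  0.1704] [0.06 0.02] [-0.01 -0.05]
collar [ 0.5874 -0.1633  0.1677] [0.11 0.03] [-0.02 -0.09]
clampexit [ 0.6253 -0.1707  0.1726] [-0.3  -0.09] [0.05 0.26]
posttop [ 0.6422 -0.1752  0.1881] [-0.52 -0.15] [0.09 0.46]
0.043873207961584997 0.08244243300434367 -10.709138169093949
```

Run:
```python
from h import *
z=np.load('c.npz'); s=dict(camera_matrix=z['sk'],view=z['sv']);t=dict(camera_matrix=z['tk'],view=z['tv'])
S1=lambda u,v:(165+(u+.5)/4-.5,250+(v+.5)/4-.5); T1=lambda u,v:(115+(u+.5)/8-.5,185+(v+.5)/8-.5)
S2=lambda u,v:(235+(u+.5)/6-.5,110+(v+.5)/6-.5); T2=lambda u,v:(270+(u+.5)/8-.5,160+(v+.5)/8-.5)
for h in(.16,.17):
  for c,a,b in((s,S2(415,199),S2(210,111)),(t,T2(180,464),T2(217,203)),(s,S1(98,394),S1(254,34)),(t,T1(53,184),T1(584,148))):
    p=onz(c,a,h);q=onz(c,b,h);d=q-p;print(h,p.round(4),np.degrees(np.arctan2(d[1],d[0])).round(2),np.linalg.norm(d).round(4))
# rod check
for yaw in(-9.,-10,-11):
  e=np.array([np.cos(np.radians(yaw)),np.sin(np.radians(yaw)),0])
  tip=np.array([.5443,-.1554,.168]);o=tip+.099*e
  for hh in(.160,.165,.17):
    print(yaw,hh,[((proj(s,[*(tip+k*e)[:2],hh])-[235,110]+.5)*6-.5).round(0).tolist() for k in(0,.039,.084)],[((proj(t,[*(tip+k*e)[:2],hh])-[270,160]+.5)*8-.5).round(0).tolist() for k in(0,.039,.084)])
```

```text
0.16 [ 0.5468 -0.1669  0.16  ] -12.44 0.0844
0.16 [ 0.5453 -0.1565  0.16  ] -10.66 0.0846
0.16 [0.5761 0.3079 0.16  ] -87.4 0.1573
0.16 [0.5834 0.2737 0.16  ] -87.76 0.1678
0.17 [ 0.5446 -0.1558  0.17  ] -12.44 0.083
0.17 [ 0.5442 -0.1555  0.17  ] -10.66 0.0837
0.17 [0.5734 0.3109 0.17  ] -87.4 0.1546
0.17 [0.5819 0.2702 0.17  ] -87.76 0.166
-9.0 0.16 [[412.0, 222.0], [312.0, 183.0], [200.0, 140.0]] [[177.0, 467.0], [190.0, 346.0], [206.0, 207.0]]
-9.0 0.165 [[414.0, 211.0], [313.0, 173.0], [200.0, 130.0]] [[178.0, 466.0], [192.0, 343.0], [208.0, 204.0]]
-9.0 0.17 [[415.0, 200.0], [314.0, 162.0], [201.0, 119.0]] [[180.0, 464.0], [194.0, 341.0], [209.0, 201.0]]
-10 0.16 [[412.0, 222.0], [313.0, 182.0], [202.0, 138.0]] [[177.0, 467.0], [192.0, 346.0], [210.0, 208.0]]
-10 0.165 [[414.0, 211.0], [314.0, 171.0], [202.0, 127.0]] [[178.0, 466.0], [194.0, 343.0], [212.0, 205.0]]
-10 0.17 [[415.0, 200.0], [315.0, 161.0], [203.0, 116.0]] [[180.0, 464.0], [196.0, 341.0], [214.0, 201.0]]
-11 0.16 [[412.0, 222.0], [314.0, 181.0], [204.0, 136.0]] [[177.0, 467.0], [195.0, 346.0], [215.0, 208.0]]
-11 0.165 [[414.0, 211.0], [315.0, 170.0], [204.0, 125.0]] [[178.0, 466.0], [196.0, 344.0], [217.0, 205.0]]
-11 0.17 [[415.0, 200.0], [316.0, 159.0], [205.0, 114.0]] [[180.0, 464.0], [198.0, 341.0], [218.0, 202.0]]
```

```bash
cat >> h.py <<'E'
from scipy.spatial.transform import Rotation as Ro
def yawp():
    o=get_obs();q=o['eef_rot'];M=Ro.from_quat([q[1],q[2],q[3],q[0]]).as_matrix()
    return o,np.degrees(np.arctan2(M[1,1],M[0,1]))
def plan(target,yaw,n,f=0):
    """target TCP xyz (m), jaw yaw deg"""
    o,y0=yawp();p=np.array(o['tcp_pos'])*1000;T=np.array(target)*1000
    print('now',(p).round(1),'yaw',round(y0,2),'F',np.round(o['force'],2),'tq',np.round(o['wrist_torque'],3),'open',round(o['opening'],4),'t',round(o['time_s'],2))
    rows=[];y=y0
    for i in range(n):
        k=n-i;d=(T-p)/k;dr=np.round(-(yaw-y)/k,1)
        a=np.radians(y);ty=np.array([np.cos(a),np.sin(a),0]);tx=np.array([0,0,-1.]);tz=np.cross(tx,ty)
        v=[float(np.round(d@e,1)) for e in(tx,ty,tz)]
        rows.append([f,*v,float(dr)]);p=p+v[0]*tx+v[1]*ty+v[2]*tz;y-=dr
    for i in range(0,n,5):print(rows[i:i+5])
E
python3 - <<'E'
from h import *
plan([.5955,.192,.24],2.5,20,0.0)
E
```

```text
now [ 224.1 -583.4  239.5] yaw -68.98 F [-0.09 -0.89 -0.75] tq [-0.002  0.009 -0.025] open 0.087 t 1.2
[[0.0, -0.0, -29.5, -31.2, -3.6], [0.0, -0.0, -27.5, -33.0, -3.6], [0.0, -0.0, -25.4, -34.7, -3.6], [0.0, -0.0, -23.2, -36.2, -3.6], [0.0, -0.0, -20.8, -37.6, -3.6]]
[[0.0, -0.0, -18.4, -38.8, -3.6], [0.0, -0.0, -16.0, -39.9, -3.6], [0.0, -0.0, -13.4, -40.8, -3.6], [0.0, -0.0, -10.8, -41.6, -3.6], [0.0, -0.0, -8.2, -42.2, -3.6]]
[[0.0, -0.0, -5.5, -42.6, -3.5], [0.0, -0.1, -2.9, -42.9, -3.6], [0.0, -0.0, -0.2, -43.0, -3.5], [0.0, -0.1, 2.4, -42.9, -3.6], [0.0, -0.0, 5.1, -42.7, -3.5]]
[[0.0, -0.1, 7.7, -42.3, -3.6], [0.0, -0.0, 10.3, -41.8, -3.5], [0.0, -0.1, 12.9, -41.1, -3.6], [0.0, -0.0, 15.4, -40.1, -3.5], [0.0, -0.1, 17.9, -39.2, -3.6]]
```

servo_tool --pt "0 0 -29.5 -31 -3.6" --pt "0 0 -27.5 -33 -3.6" --pt "0 0 -25.5 -34.5 -3.6" --pt "0 0 -23 -36 -3.6" --pt "0 0 -21 -37.5 -3.6"

```text
time_s: 1.7
tcp_pos: [0.3167, -0.3884, 0.2396]
eef_rot: [0.237, 0.666, 0.237, -0.666]
force: [0.9, 1.0, 1.3]
opening: 0.0548
```

servo_tool --pt "0 0 -18.5 -39 -3.6" --pt "0 0 -16 -40 -3.6" --pt "0 0 -13.5 -41 -3.6" --pt "0 0 -11 -41.5 -3.6" --pt "0 0 -8 -42 -3.6"

```text
time_s: 2.2
tcp_pos: [0.4096, -0.1943, 0.2399]
eef_rot: [0.339, 0.621, 0.338, -0.621]
force: [-0.2, -0.3, 0.1]
opening: 0.0433
```

servo_tool --pt "0 0 -5.5 -42.5 -3.6" --pt "0 0 -3 -43 -3.6" --pt "0 0 0 -43 -3.5" --pt "0 0 2.5 -43 -3.6" --pt "0 0 5 -42.5 -3.5"

```text
time_s: 2.7
tcp_pos: [0.5024, -0.0003, 0.2399]
eef_rot: [0.431, 0.561, 0.43, -0.561]
force: [0.6, 0.1, -0.4]
opening: 0.043
```

servo_tool --pt "0 0 7.5 -42.5 -3.6" --pt "0 0 10.5 -42 -3.5" --pt "0 0 13 -41 -3.6" --pt "0 0 15.5 -40 -3.5" --pt "0 0 18 -39 -3.6"

```text
time_s: 3.2
tcp_pos: [0.5953, 0.194, 0.2396]
eef_rot: [0.512, 0.488, 0.512, -0.488]
force: [0.8, -1.8, 0.6]
opening: 0.0436
```

Run:
```python
from h import *
s=eyes.capture('side');t=eyes.capture('top');save(s,'s3.png');save(t,'t3.png')
plan([.5955,.192,.15],2.5,5,0.0)
```

```text
now [595.7 196.6 238.8] yaw 2.95 F [-0.01 -0.68  0.88] tq [-0.051 -0.089  0.022] open 0.0435 t 3.3
[[0.0, 17.8, -0.1, 0.9, 0.1], [0.0, 17.8, -0.1, 0.9, 0.1], [0.0, 17.7, -0.1, 0.9, 0.1], [0.0, 17.8, -0.0, 1.0, 0.1], [0.0, 17.7, -0.1, 0.9, 0.0]]
```

View pics/s3.png

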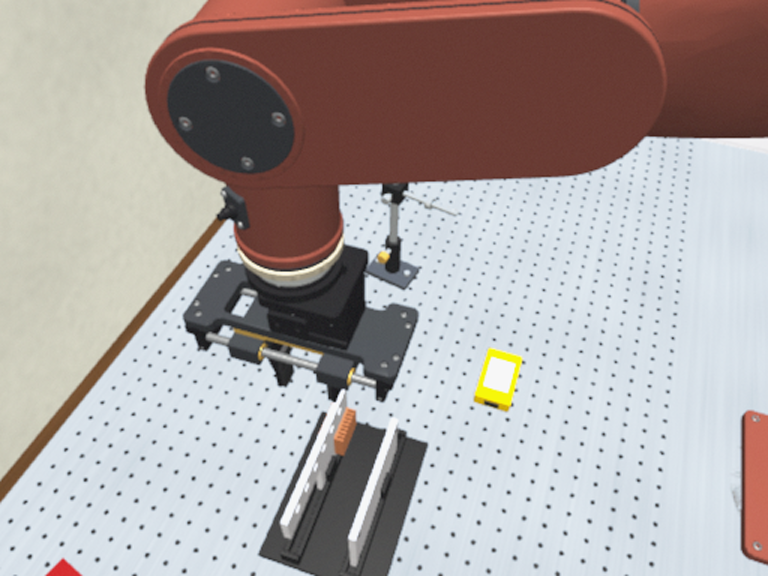

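View pics/t3.png

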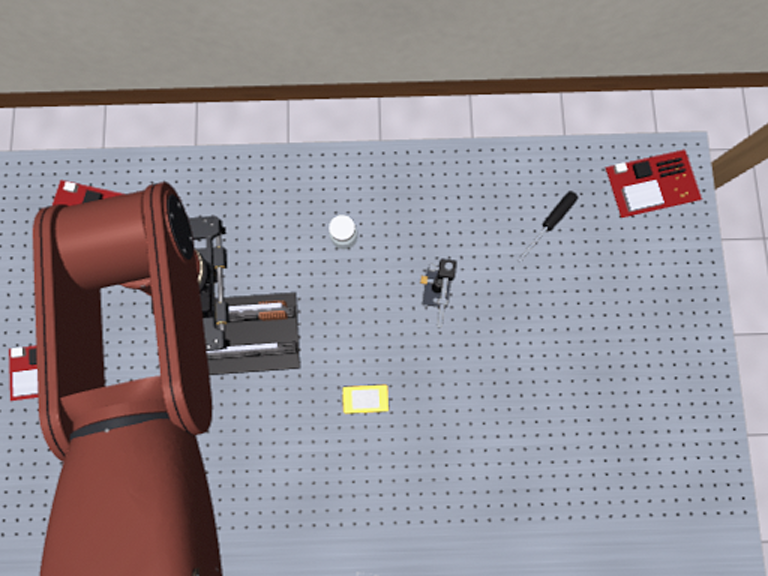

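servo_tool --pt "0 20 0 1 0.2" --pt "0 20 0 1 0.1" --pt "0 20 0 1 0.1" --pt "0 20 0 1 0" --pt "0 0 0 0 0"

```text
time_s: 3.8
tcp_pos: [0.5925, 0.1871, 0.156]
eef_rot: [0.508, 0.489, 0.511, -0.492]
force: [0.3, -0.3, -0.4]
opening: 0.0435
```

Run:
```python
from h import *
plan([.5955,.192,.092],2.5,5,0.0)
plan([.5955,.192,.092],2.5,5,0.0)
```

```text
now [592.5 187.1 156. ] yaw 2.17 F [ 0.27 -0.26 -0.41] tq [-0.039 -0.118  0.023] open 0.0435 t 3.8
[[0.0, 12.8, 0.6, -0.9, -0.1], [0.0, 12.8, 0.6, -1.0, -0.1], [0.0, 12.8, 0.7, -0.9, -0.0], [0.0, 12.8, 0.6, -1.0, -0.1], [0.0, 12.8, 0.7, -0.9, -0.0]]
now [592.5 187.1 156. ] yaw 2.17 F [ 0.27 -0.26 -0.41] tq [-0.039 -0.118  0.023] open 0.0435 t 3.8
[[0.0, 12.8, 0.6, -0.9, -0.1], [0.0, 12.8, 0.6, -1.0, -0.1], [0.0, 12.8, 0.7, -0.9, -0.0], [0.0, 12.8, 0.6, -1.0, -0.1], [0.0, 12.8, 0.7, -0.9, -0.0]]
```

servo_tool --pt "0 5 0 -2.5 0" --pt "0 5 0 -2 0" --pt "0 0 0 0 0" --pt "0 0 0 0 0" --pt "0 0 0 0 0"

```text
time_s: 4.3
tcp_pos: [0.5951, 0.1928, 0.1502]
eef_rot: [0.51, 0.491, 0.509, -0.49]
force: [-0.5, -0.6, 0.4]
opening: 0.0435
```

Run:
```python
from h import *
s=eyes.capture('side');save(s,'s4.png')
plan([.5955,.192,.092],2.5,5,0.0)
```

```text
now [595.1 192.7 150.2] yaw 2.22 F [ 0.28 -0.31  0.45] tq [ 0.01  -0.108  0.009] open 0.0434 t 4.35
[[0.0, 11.6, 0.1, 0.2, -0.1], [0.0, 11.6, 0.1, 0.1, -0.0], [0.0, 11.7, 0.1, 0.2, -0.1], [0.0, 11.6, 0.0, 0.1, -0.0], [0.0, 11.7, 0.1, 0.2, -0.1]]
```

View pics/s4.png

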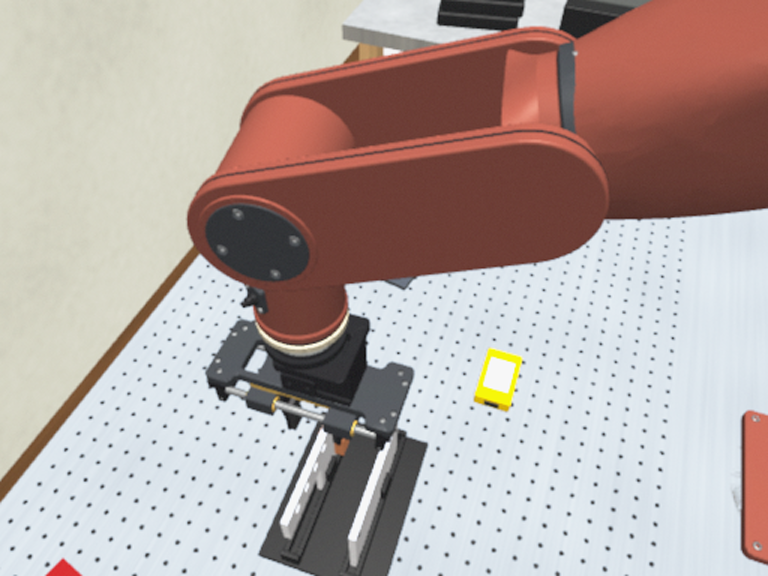

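servo_tool --pt "0 15 0 0 -0.2" --pt "0 15 0 0 0" --pt "0 15 0 0 0" --pt "0 13 0 0 0" --pt "0 0 0 0 0"

```text
time_s: 4.85
tcp_pos: [0.5924, 0.1922, 0.0878]
eef_rot: [0.509, 0.488, 0.512, -0.491]
force: [-0.5, 0.9, -1.1]
opening: 0.0435
```

servo_tool --pt "-1 0 0 0 0" --pt "-1 0 0 0 0" --pt "-1 0 0 0 0" --pt "-1 0 0 0 0" --pt "-1 0 0 0 0"

```text
time_s: 5.35
tcp_pos: [0.5951, 0.1927, 0.0921]
eef_rot: [0.511, 0.49, 0.51, -0.489]
force: [-0.5, -0.1, 0.3]
opening: 0.0113
```

Run:
```python
from h import *
s=eyes.capture('side');save(s,'s5.png')
plan([.5955,.192,.092],2.5,5,0.0)
```

```text
now [594.9 192.7  92. ] yaw 2.42 F [-1.8   0.53  2.08] tq [0.014 0.278 0.027] open 0.0079 t 5.4
[[0.0, -0.0, 0.1, 0.2, -0.0], [0.0, -0.0, 0.1, 0.1, -0.0], [0.0, -0.0, 0.1, 0.2, -0.0], [0.0, -0.0, 0.1, 0.1, -0.0], [0.0, -0.0, 0.1, 0.2, -0.1]]
```

View pics/s5.png

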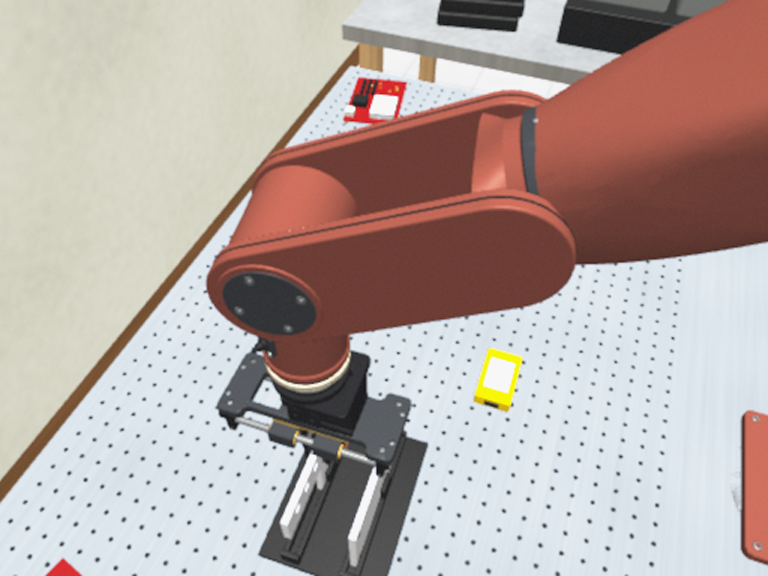

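servo_tool --pt "-1 -5 0 0 0" --pt "-1 -10 0 0 0" --pt "-1 -15 0 0 0" --pt "-1 -20 0 0 0" --pt "-1 -20 0 0 0"

```text
time_s: 5.9
tcp_pos: [0.5942, 0.1926, 0.1629]
eef_rot: [0.51, 0.489, 0.511, -0.49]
force: [-0.7, 0.3, -5.1]
opening: 0.0076
```

servo_tool --pt "-1 -25 0 0 0" --pt "-1 -25 0 0 0" --pt "-1 -18 0 0 0" --pt "-1 0 0 0 0" --pt "-1 0 0 0 0"

```text
time_s: 6.4
tcp_pos: [0.5946, 0.1927, 0.23]
eef_rot: [0.51, 0.489, 0.51, -0.489]
force: [1.0, -0.2, -5.3]
opening: 0.0074
```

Run:
```python
from h import *
s=eyes.capture('side');save(s,'s6.png');t=eyes.capture('top');save(t,'t6.png')
for n in ['carrier_row','carrier_mid','carrier_leg']:
    print(n,[(x['centre'],x['p']) for c in (s,t) for x in eyes.place_of(n,c)[:1]])
plan([.5955,.192,.092],2.5,5,0.0)
```

```text
carrier_row [([200.1, 260.4], 0.74)]
carrier_mid [([207.4, 271.3], 0.79), ([143.6, 200.4], 0.59)]
carrier_leg [([222.4, 248.5], 0.87), ([171.5, 199.2], 0.93)]
now [594.4 192.6 228.8] yaw 2.41 F [ 0.    0.29 -4.34] tq [ 0.18  -0.07  -0.041] open 0.0078 t 6.8
[[0.0, 27.4, 0.2, 0.1, -0.0], [0.0, 27.3, 0.2, 0.1, -0.0], [0.0, 27.4, 0.2, 0.1, -0.0], [0.0, 27.3, 0.2, 0.2, -0.0], [0.0, 27.4, 0.2, 0.1, -0.1]]
```

View pics/s6.png

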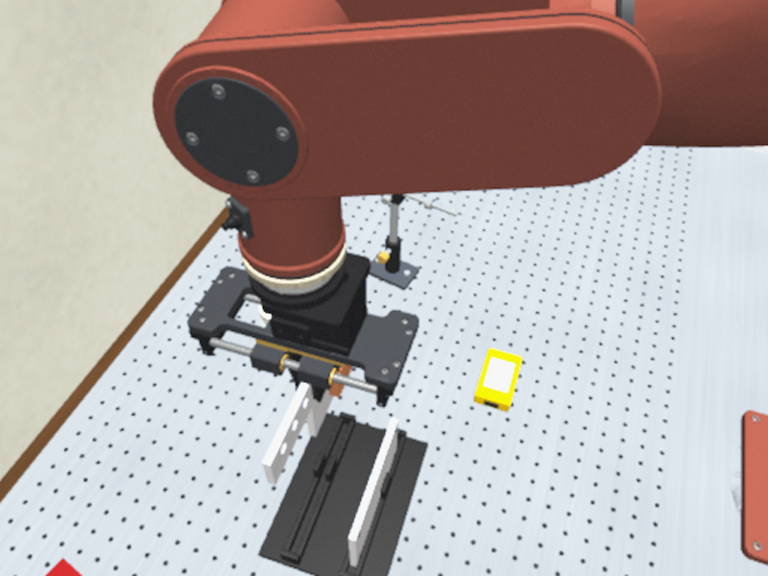

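Run:
```python
from h import *
s=eyes.capture('side')
im=cv2.cvtColor(s['pixels'],cv2.COLOR_RGB2BGR)
o,y=yawp();print(o['tcp_pos'],y,o['time_s'])
a=np.radians(y);ex=np.array([np.cos(a),np.sin(a),0]);ey=np.array([-np.sin(a),np.cos(a),0]);ez=np.array([0,0,1.])
x0,y0,w,h,f=165,225,100,110,6
big=cv2.resize(im[y0:y0+h,x0:x0+w],None,fx=f,fy=f,interpolation=cv2.INTER_CUBIC)
clean=big.copy()
P=np.array(o['tcp_pos'])
for fx in(-.004,):
  pts=[(k,0.0) for k in(-62.5,-37.5,-12.5,12.5,37.5,62.5)]+[(87.5,14),(87.5,-26),(2.5,-26),(2.5,-86)]
  for k,dz in pts:
    X=P+ey*(.0116+k/1000)+ez*(dz/1000)+ex*fx
    u=((proj(s,X)-[x0,y0])+.5)*f-.5
    cv2.circle(big,tuple(int(v) for v in u),3,(0,0,255),1)
cv2.imwrite('pics/s7.png',np.hstack([big[:, :400],clean[:, :400]]))
```

```text
[0.5945382  0.19263106 0.22896801] 2.4166965515974375 6.85
```

View pics/s7.png

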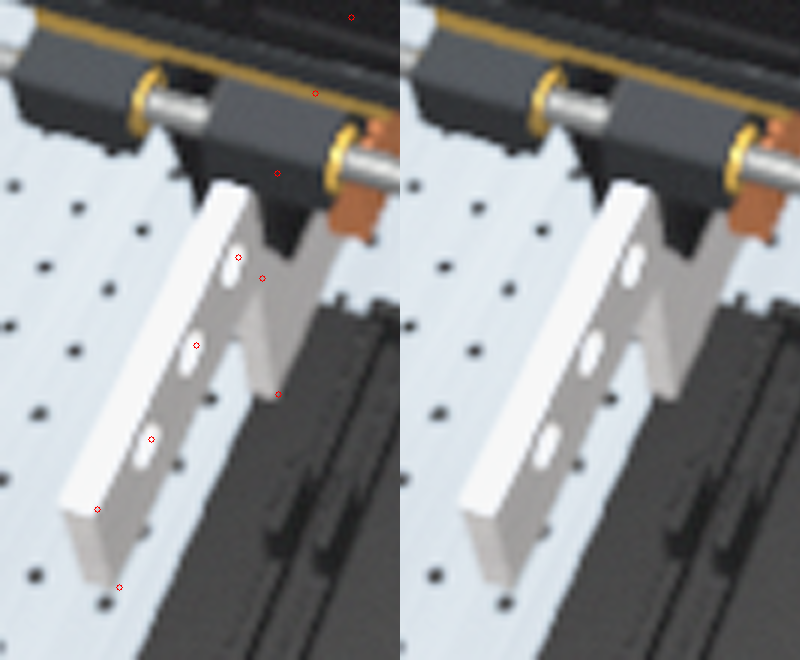

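Run:
```python
from h import *
plan([.49,-.01,.23],-11,10,-1)
```

```text
now [594.5 192.6 229. ] yaw 2.42 F [ 0.41  0.12 -5.53] tq [ 0.124 -0.134 -0.049] open 0.0077 t 6.85
[[-1, -0.1, -11.3, 19.8, 1.3], [-1, -0.1, -10.8, 20.1, 1.3], [-1, -0.1, -10.4, 20.3, 1.4], [-1, -0.1, -9.9, 20.5, 1.3], [-1, -0.1, -9.4, 20.8, 1.4]]
[[-1, -0.1, -8.9, 21.0, 1.3], [-1, -0.1, -8.4, 21.2, 1.4], [-1, -0.1, -7.9, 21.4, 1.3], [-1, -0.1, -7.5, 21.5, 1.4], [-1, -0.1, -6.9, 21.7, 1.3]]
```

servo_tool --pt "-1 0 -5.5 10 1.3" --pt "-1 0 -10 18 1.3" --pt "-1 0 -10.5 21 1.4" --pt "-1 0 -10.5 22 1.3" --pt "-1 0 -10 22 1.4"

```text
time_s: 7.35
tcp_pos: [0.5464, 0.0987, 0.2295]
eef_rot: [-0.481, -0.519, -0.48, 0.519]
force: [0.6, 0.6, -4.6]
opening: 0.0075
```

servo_tool --pt "-1 0 -9.5 22 1.3" --pt "-1 0 -9 22 1.4" --pt "-1 0 -8.5 22 1.3" --pt "-1 0 -8 22 1.4" --pt "-1 0 -7 22 1.3"

```text
time_s: 7.85
tcp_pos: [0.4912, -0.0054, 0.2297]
eef_rot: [-0.449, -0.546, -0.449, 0.546]
force: [1.2, 0.2, -4.0]
opening: 0.0079
```

Run:
```python
from h import *
plan([.49,-.175,.23],-11,10,-1)
```

```text
now [491.2  -5.4 229.7] yaw -11.11 F [ 1.2   0.16 -4.03] tq [ 0.056 -0.094  0.033] open 0.0079 t 7.85
[[-1, -0.0, 3.1, 16.7, -0.0], [-1, -0.0, 3.2, 16.7, -0.0], [-1, -0.0, 3.1, 16.7, -0.0], [-1, -0.0, 3.2, 16.7, -0.0], [-1, -0.1, 3.1, 16.7, -0.0]]
[[-1, -0.0, 3.2, 16.6, -0.0], [-1, -0.1, 3.1, 16.7, -0.0], [-1, -0.0, 3.2, 16.6, -0.0], [-1, -0.1, 3.1, 16.7, -0.1], [-1, -0.0, 3.2, 16.6, -0.0]]
```

servo_tool --pt "-1 0 3 16 0" --pt "-1 0 3 16 0" --pt "-1 0 3 16 0" --pt "-1 0 3 16 0" --pt "-1 0 3 16 0"

```text
time_s: 8.35
tcp_pos: [0.4911, -0.0866, 0.2297]
eef_rot: [-0.45, -0.546, -0.449, 0.546]
force: [-0.3, -0.2, -5.4]
opening: 0.008
```

servo_tool --pt "-1 0 3 16 0" --pt "-1 0 3 16 0" --pt "-1 0 3 16 0" --pt "-1 0 3 16 0" --pt "-1 0 3 16 0"

```text
time_s: 8.85
tcp_pos: [0.491, -0.1681, 0.2296]
eef_rot: [0.45, 0.546, 0.45, -0.546]
force: [0.3, 0.1, -5.4]
opening: 0.008
```

servo_tool --pt "-1 0 0 0 0" --pt "-1 0 0 0 0" --pt "-1 0 0 0 0" --pt "-1 0 0 0 0" --pt "-1 0 0 0 0"

```text
time_s: 9.35
tcp_pos: [0.4913, -0.1663, 0.2295]
eef_rot: [0.45, 0.545, 0.45, -0.545]
force: [-0.4, -0.7, -5.1]
opening: 0.0079
```

```bash
cat >> h.py <<'E'
def crop(c,n,x0,y0,w,h,f,pts=()):
    im=cv2.cvtColor(c['pixels'],cv2.COLOR_RGB2BGR)[y0:y0+h,x0:x0+w]
    b=cv2.resize(im,None,fx=f,fy=f,interpolation=cv2.INTER_CUBIC)
    for X in pts:
        u=((proj(c,X)-[x0,y0])+.5)*f-.5
        cv2.circle(b,tuple(int(v) for v in u),3,(0,0,255),1)
    cv2.imwrite('pics/'+n,b)
E
python3 - <<'E'
from h import *
s=eyes.capture('side');t=eyes.capture('top');save(s,'s8.png');save(t,'t8.png')
plan([.5097,-.1749,.23],-11,5,-1)
E
```

```text
now [ 491.3 -166.5  229.6] yaw -10.95 F [ 0.54  0.47 -5.75] tq [ 0.083 -0.056  0.017] open 0.0079 t 9.45
[[-1, -0.1, 3.9, 1.0, 0.0], [-1, -0.1, 3.9, 0.9, 0.0], [-1, -0.1, 4.0, 1.0, 0.0], [-1, -0.1, 3.9, 0.9, 0.0], [-1, -0.0, 4.0, 1.0, 0.1]]
```

View pics/s8.png

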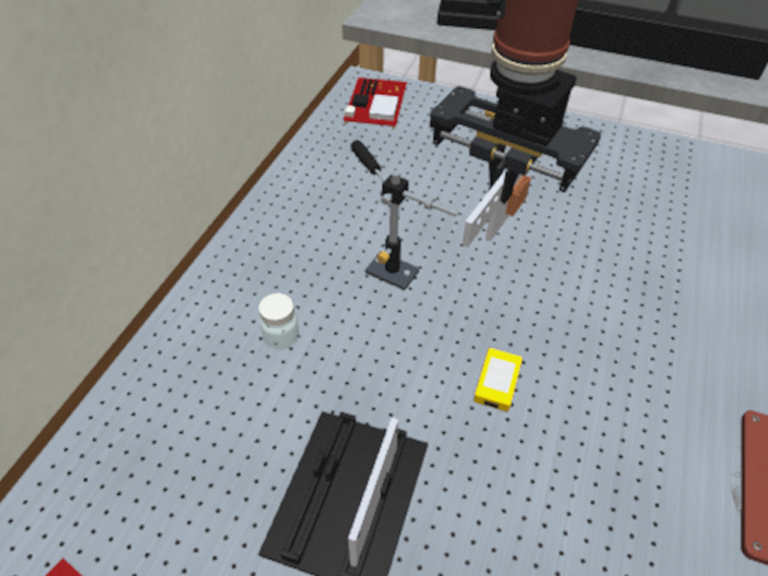

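View pics/t8.png

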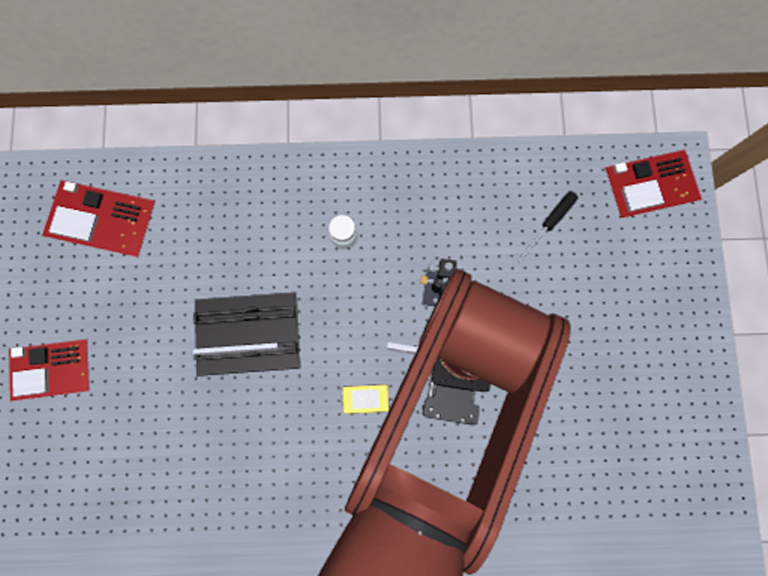

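servo_tool --pt "-1 0 5 4.5 0" --pt "-1 0 5 0 0" --pt "-1 0 5 0 0" --pt "-1 0 5 0 0" --pt "-1 0 0 0 0"

```text
time_s: 9.95
tcp_pos: [0.5107, -0.1753, 0.2295]
eef_rot: [0.45, 0.546, 0.45, -0.545]
force: [-0.4, -0.8, -4.1]
opening: 0.0078
```

Run:
```python
from h import *
s=eyes.capture('side')
o,y=yawp();P=np.array(o['tcp_pos']);a=np.radians(y);ey=np.array([-np.sin(a),np.cos(a),0]);ex=np.array([np.cos(a),np.sin(a),0])
pts=[P+ey*(.0116+k/1000)+np.array([0,0,dz/1000])+ex*fx for fx in(.004,) for k,dz in[(-62.5,0),(-37.5,0),(-12.5,0),(12.5,0),(37.5,0),(62.5,0),(87.5,14),(87.5,-26),(2.5,-26),(2.5,-86)]]
crop(s,'s9.png',250,80,130,100,6,pts)
plan([.5489,-.1825,.23],-11,5,-1)
```

```text
now [ 510.3 -175.1  229.4] yaw -10.98 F [ 0.03  0.17 -4.29] tq [ 0.066 -0.125 -0.009] open 0.0076 t 10.0
[[-1, -0.1, 7.9, -0.0, 0.0], [-1, -0.1, 7.8, -0.0, 0.0], [-1, -0.1, 7.9, -0.0, 0.0], [-1, -0.2, 7.8, -0.1, 0.0], [-1, -0.1, 7.9, -0.0, 0.0]]
```

View pics/s9.png

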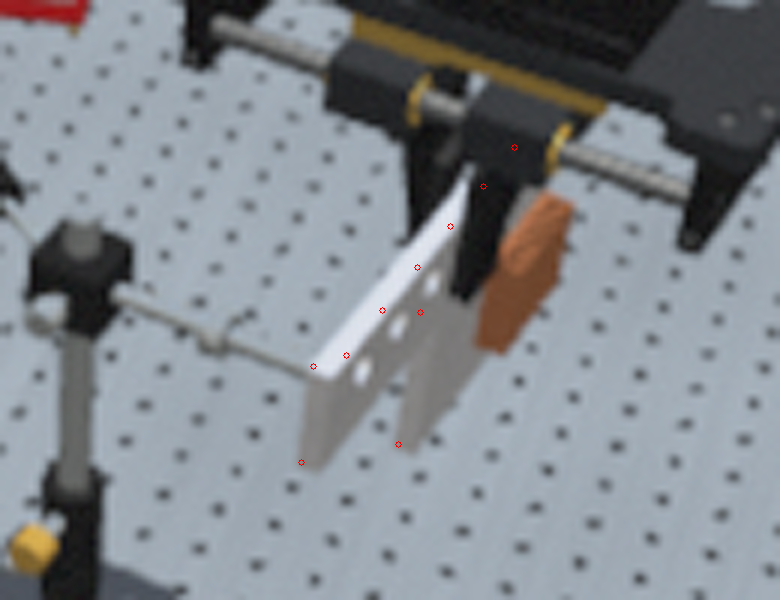

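servo_tool --pt "-1 0 8 0 0" --pt "-1 0 8 0 0" --pt "-1 0 8 0 0" --pt "-1 0 8 0 0" --pt "-1 0 7 0 0"

```text
time_s: 10.5
tcp_pos: [0.5491, -0.1827, 0.2295]
eef_rot: [0.45, 0.546, 0.45, -0.546]
force: [0.3, 0.2, -5.3]
opening: 0.0077
```

Run:
```python
from h import *
s=eyes.capture('side');t=eyes.capture('top')
crop(s,'s10.png',230,80,130,100,6);crop(t,'t10.png',240,150,100,75,8)
plan([.5489,-.1825,.23],-11,5,-1)
```

```text
now [ 549.2 -182.7  229.4] yaw -10.97 F [-0.02 -0.23 -5.13] tq [ 0.13  -0.068 -0.049] open 0.0076 t 10.6
[[-1, -0.1, -0.1, -0.0, 0.0], [-1, -0.1, -0.1, -0.0, 0.0], [-1, -0.1, -0.0, -0.0, 0.0], [-1, -0.1, -0.1, -0.1, 0.0], [-1, -0.2, -0.0, -0.0, 0.0]]
```

View pics/s10.png

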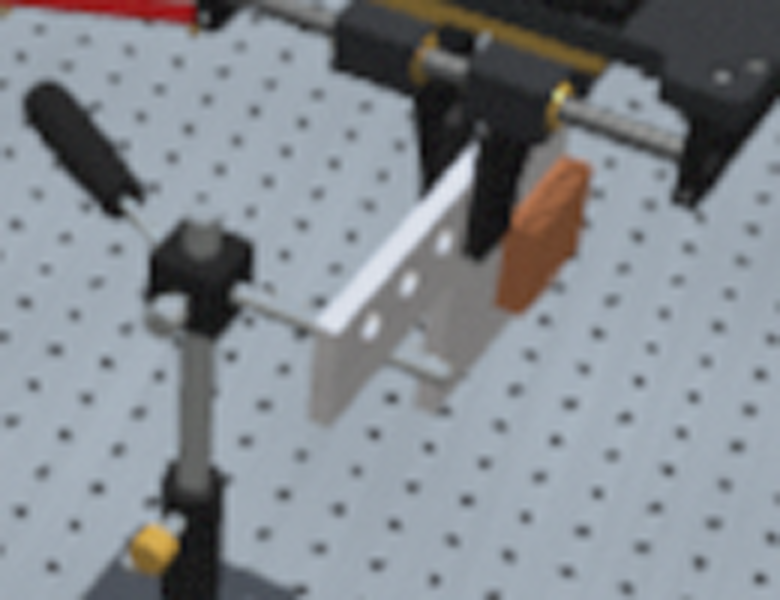

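View pics/t10.png

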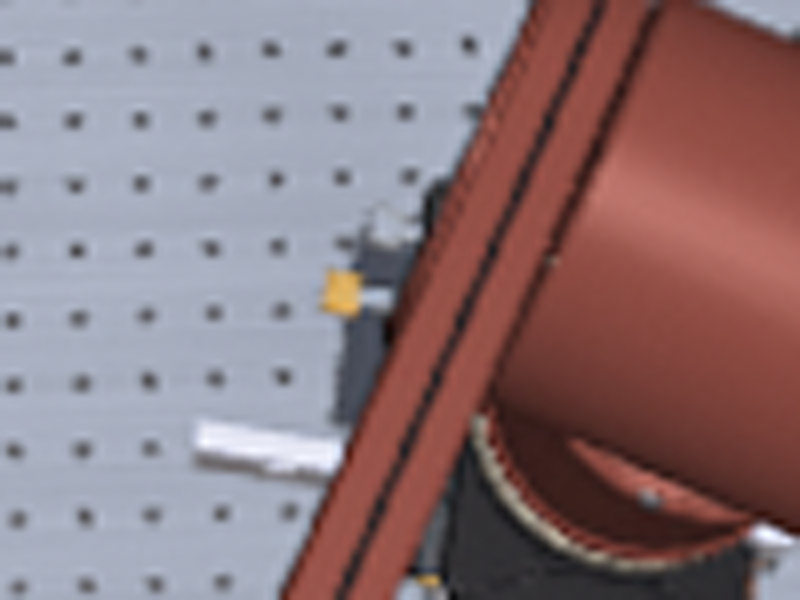

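servo_tool --pt "-1 6 0 0 0" --pt "-1 6 0 0 0" --pt "-1 6 0 0 0" --pt "-1 2 0 0 0" --pt "-1 0 0 0 0"

```text
time_s: 11.1
tcp_pos: [0.5478, -0.1823, 0.2087]
eef_rot: [-0.449, -0.545, -0.45, 0.546]
force: [-0.7, -0.2, -4.0]
opening: 0.0078
```

servo_tool --pt "-1 0.5 0 0 0" --pt "-1 0.5 0 0 0" --pt "-1 0.5 0 0 0" --pt "-1 0.5 0 0 0" --pt "-1 0 0 0 0"

```text
time_s: 11.6
tcp_pos: [0.5483, -0.1825, 0.2076]
eef_rot: [0.45, 0.546, 0.45, -0.546]
force: [-0.3, -0.5, -5.9]
opening: 0.0079
```

servo_tool --pt "-1 0.5 0 0 0" --pt "-1 0.5 0 0 0" --pt "-1 0.5 0 0 0" --pt "-1 0.5 0 0 0" --pt "-1 0 0 0 0"

```text
time_s: 12.1
tcp_pos: [0.5482, -0.1825, 0.2054]
eef_rot: [-0.45, -0.546, -0.45, 0.546]
force: [0.4, 0.1, -6.0]
opening: 0.0076
```

servo_tool --pt "-1 0.5 0 0 0" --pt "-1 0.5 0 0 0" --pt "-1 0.5 0 0 0" --pt "-1 0 0 0 0" --pt "-1 0 0 0 0"

```text
time_s: 12.6
tcp_pos: [0.5483, -0.1825, 0.204]
eef_rot: [-0.45, -0.546, -0.45, 0.546]
force: [-0.4, 0.5, -5.4]
opening: 0.0077
```

servo_tool --pt "-1 0.4 0 0 0" --pt "-1 0.4 0 0 0" --pt "-1 0.4 0 0 0" --pt "-1 0 0 0 0" --pt "-1 0 0 0 0"

```text
time_s: 13.1
tcp_pos: [0.5484, -0.1826, 0.2033]
eef_rot: [0.45, 0.546, 0.45, -0.545]
force: [-1.5, 0.3, -1.2]
opening: 0.0077
```

servo_tool --pt "-1 0.4 0 0 0" --pt "-1 0.4 0 0 0" --pt "-1 0.4 0 0 0" --pt "-1 0 0 0 0" --pt "-1 0 0 0 0"

```text
time_s: 13.6
tcp_pos: [0.5485, -0.1829, 0.2027]
eef_rot: [0.45, 0.546, 0.449, -0.546]
force: [-3.4, 0.3, 5.5]
opening: 0.0076
```

servo_tool --pt "-1 0.4 0 0 0" --pt "-1 0.4 0 0 0" --pt "-1 0 0 0 0" --pt "-1 0 0 0 0" --pt "-1 0 0 0 0"

```text
time_s: 14.1
tcp_pos: [0.5484, -0.1833, 0.2019]
eef_rot: [-0.45, -0.545, -0.449, 0.546]
force: [-4.3, -0.7, 6.4]
opening: 0.0078
```

Run:
```python
from h import *
s=eyes.capture('side');crop(s,'s11.png',230,80,130,100,6)
```

```text
(no output)
```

View pics/s11.png

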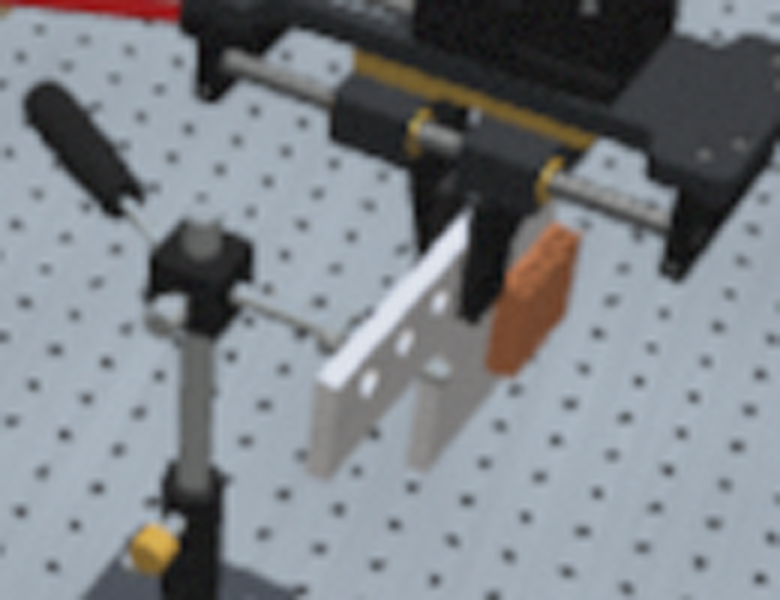

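servo_tool --pt "-1 -1 0 0 0" --pt "-1 -0.8 0 0 0" --pt "-1 0 0 0 0" --pt "-1 0 0 0 0" --pt "-1 0 0 0 0"

```text
time_s: 14.65
tcp_pos: [0.5483, -0.1826, 0.2024]
eef_rot: [-0.45, -0.546, -0.45, 0.546]
force: [-0.2, -2.9, -2.3]
opening: 0.0081
```

Run:
```python
from h import *
F=[];P=[]
for i in range(4):
    s=eyes.capture('side');o,y=yawp();F.append(o['force']);P.append(o['tcp_pos'])
print(np.mean(F,0).round(2),np.std(F,0).round(2),np.mean(P,0).round(5),y,o['time_s'],o['wrist_torque'])
crop(s,'s12.png',230,80,130,100,6)
```

```text
[-0.06 -2.06 -2.78] [0.65 0.63 0.73] [ 0.54834 -0.18244  0.20239] -10.984958066697876 14.85 [-0.1607073  -0.20785557 -0.02849899]
```

View pics/s12.png

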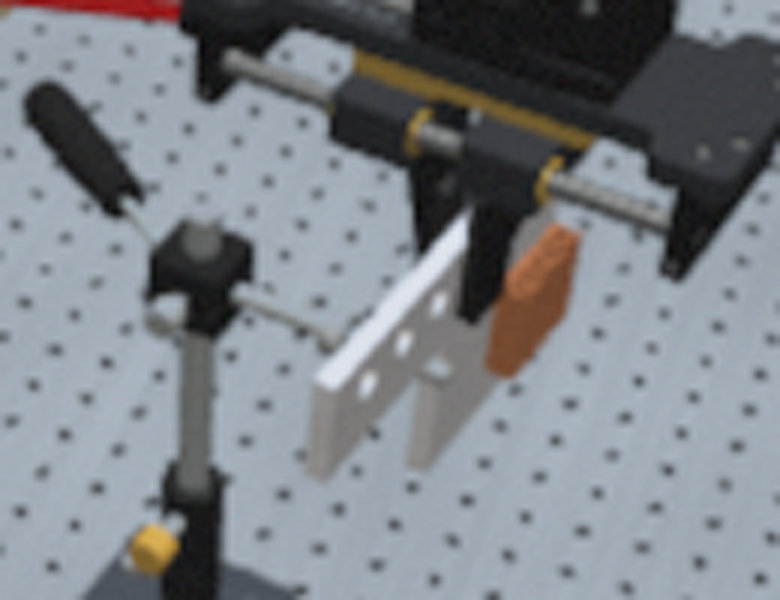

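servo_tool --pt "-1 -1 0 0 0" --pt "-1 -1 0 0 0" --pt "-1 -1 0 0 0" --pt "-1 0 0 0 0" --pt "-1 0 0 0 0"

```text
time_s: 15.35
tcp_pos: [0.5482, -0.1824, 0.2055]
eef_rot: [-0.45, -0.546, -0.45, 0.546]
force: [0.1, 0.0, -6.2]
opening: 0.0078
```

```bash
cat >> h.py <<'E'
def feel(n=4,name=None,box=(230,80,130,100,6),cam='side'):
    F=[];P=[];T=[]
    for i in range(n):
        s=eyes.capture(cam);o,y=yawp();F.append(o['force']);P.append(o['tcp_pos']);T.append(o['wrist_torque'])
    print('F',np.mean(F,0).round(2),'T',np.mean(T,0).round(3),'P',(np.mean(P,0)*1000).round(2),'yaw',round(y,2),'open',round(o['opening'],4),'t',round(o['time_s'],2))
    if name: crop(s,name,*box)
    return s
E
python3 - <<'E'
from h import *
feel(4,'s13.png')
E
```

```text
F [-0.15  0.04 -5.03] T [ 0.094 -0.088  0.012] P [ 548.24 -182.44  205.56] yaw -10.98 open 0.0078 t 15.55
```

View pics/s13.png

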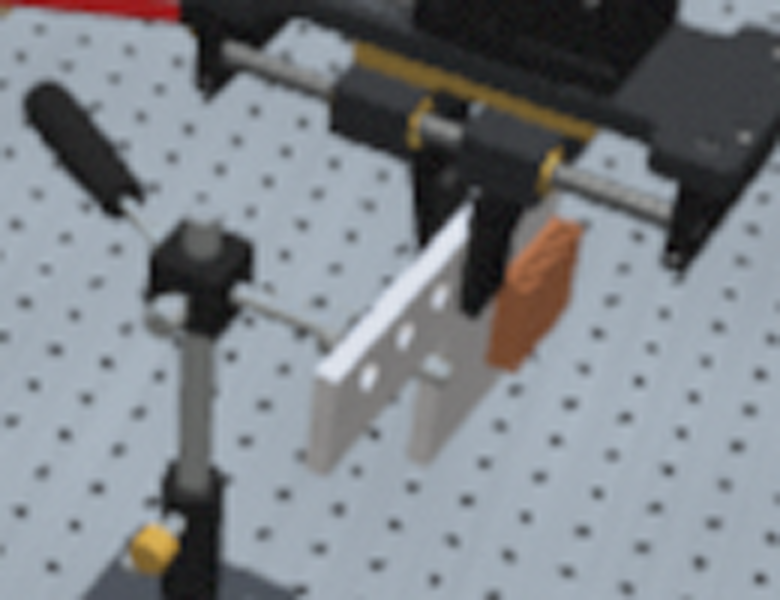

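servo_tool --pt "-1 0.7 0 0 0" --pt "-1 0.7 0 0 0" --pt "-1 0.6 0 0 0" --pt "-1 0 0 0 0" --pt "-1 0 0 0 0"

```text
time_s: 16.05
tcp_pos: [0.5483, -0.1825, 0.2036]
eef_rot: [-0.45, -0.546, -0.45, 0.546]
force: [0.1, -0.1, -4.6]
opening: 0.0078
```

Run:
```python
from h import *
feel(4)
s=eyes.capture('side')
a=np.radians(-11);ey=np.array([-np.sin(a),np.cos(a),0]);ex=np.array([np.cos(a),np.sin(a),0])
for k in(62.5,37.5,12.5):
    f=lambda P:(proj(s,np.array(P)+ey*(.0116+k/1000)-ex*.004)-[230,80]+.5)*6-.5
    print(k,f([.5492,-.1827,.2294]).round(0),f([.5482,-.1824,.2056]).round(0))
```

```text
F [-0.04 -0.41 -5.02] T [ 0.087 -0.101 -0.019] P [ 548.29 -182.53  203.66] yaw -10.98 open 0.0074 t 16.25
62.5 [377. 319.] [374. 377.]
37.5 [414. 276.] [410. 334.]
12.5 [450. 234.] [445. 292.]
```

servo_tool --pt "-1 0.5 0 0 0" --pt "-1 0 0 0 0" --pt "-1 0 0 0 0" --pt "-1 0 0 0 0" --pt "-1 0 0 0 0"

```text
time_s: 16.8
tcp_pos: [0.5483, -0.1825, 0.2031]
eef_rot: [0.45, 0.546, 0.45, -0.546]
force: [0.8, 0.5, -4.6]
opening: 0.0076
```

Run:
```python
from h import *
feel(4)
```

```text
F [-0.04  0.03 -5.03] T [ 0.082 -0.087  0.007] P [ 548.28 -182.53  203.15] yaw -10.98 open 0.0076 t 17.0
```

servo_tool --pt "-1 0.4 0 0 0" --pt "-1 0 0 0 0" --pt "-1 0 0 0 0" --pt "-1 0 0 0 0" --pt "-1 0 0 0 0"

```text
time_s: 17.5
tcp_pos: [0.5483, -0.1825, 0.2028]
eef_rot: [0.45, 0.546, 0.45, -0.546]
force: [0.1, 0.8, -4.9]
opening: 0.0079
```

Run:
```python
from h import *
feel(3)
```

```text
F [-0.13 -0.   -5.  ] T [ 0.084 -0.114  0.013] P [ 548.28 -182.52  202.74] yaw -10.99 open 0.0079 t 17.65
```

servo_tool --pt "-1 0.3 0 0 0" --pt "-1 0 0 0 0" --pt "-1 0 0 0 0" --pt "-1 0 0 0 0" --pt "-1 0 0 0 0"

```text
time_s: 18.15
tcp_pos: [0.5483, -0.1826, 0.2025]
eef_rot: [0.45, 0.546, 0.45, -0.546]
force: [0.4, -0.4, -4.3]
opening: 0.0077
```

Run:
```python
from h import *
feel(3)
```

```text
F [-0.01  0.1  -3.76] T [ 0.105 -0.098 -0.004] P [ 548.33 -182.54  202.5 ] yaw -10.98 open 0.0075 t 18.3
```

servo_tool --pt "-1 -1 0 0 0" --pt "-1 0 0 -1.5 0" --pt "-1 0 0 -1.5 0" --pt "-1 0 0 -1 0" --pt "-1 0 0 0 0"

```text
time_s: 18.8
tcp_pos: [0.549, -0.1784, 0.2034]
eef_rot: [-0.45, -0.546, -0.45, 0.546]
force: [-0.1, -0.3, -4.4]
opening: 0.0079
```

Run:
```python
from h import *
feel(3,'s14.png')
```

```text
F [ 0.41 -0.53 -5.37] T [ 0.07  -0.106  0.01 ] P [ 549.02 -178.52  203.39] yaw -10.98 open 0.0079 t 18.95
```

View pics/s14.png

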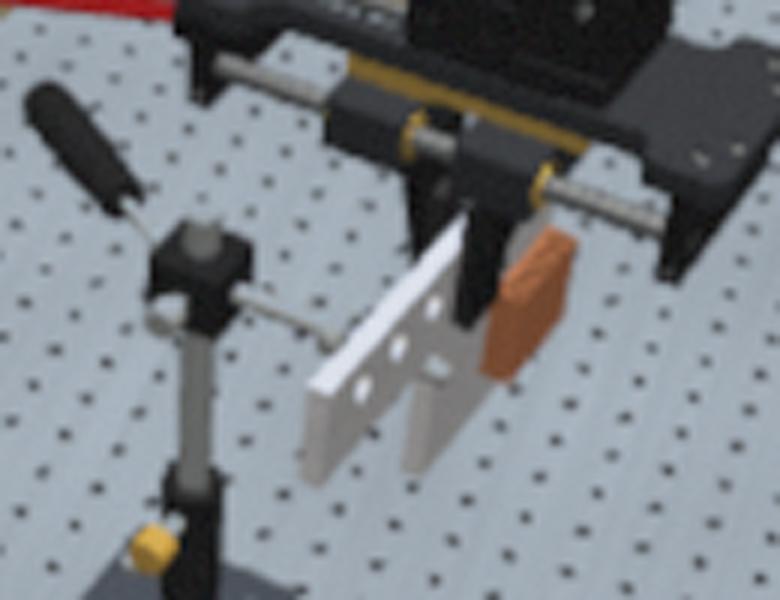

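Rod tip at (437,368) sits just beside the leg edge (~425). Continuing the sideways feel in small steps.

servo_tool --pt "-1 0 0 -0.5 0" --pt "-1 0 0 -0.5 0" --pt "-1 0 0 0 0" --pt "-1 0 0 0 0" --pt "-1 0 0 0 0"

```text
time_s: 19.45
tcp_pos: [0.5492, -0.1776, 0.2034]
eef_rot: [-0.45, -0.546, -0.45, 0.546]
force: [0.3, -0.4, -3.9]
opening: 0.0078
```

Run:
```python
from h import *
feel(2)
```

```text
F [-0.31  0.03 -4.7 ] T [ 0.121 -0.082  0.025] P [ 549.24 -177.62  203.44] yaw -10.98 open 0.0077 t 19.55
```

servo_tool --pt "-1 0 0 -0.5 0" --pt "-1 0 0 -0.5 0" --pt "-1 0 0 0 0" --pt "-1 0 0 0 0" --pt "-1 0 0 0 0"

```text
time_s: 20.05
tcp_pos: [0.5494, -0.1768, 0.2035]
eef_rot: [-0.45, -0.545, -0.45, 0.546]
force: [-0.5, -1.3, -4.4]
opening: 0.008
```

Run:
```python
from h import *
feel(2)
```

```text
F [-0.47 -1.78 -4.96] T [-0.182 -0.053  0.003] P [ 549.4  -176.79  203.47] yaw -10.99 open 0.0078 t 20.15
```

servo_tool --pt "-1 0 0 2 0" --pt "-1 -2.5 0 0 0" --pt "-1 -2.5 -5 0 0" --pt "-1 0 -10 0 0" --pt "-1 0 -10 0 0"

```text
time_s: 20.65
tcp_pos: [0.5236, -0.1735, 0.2085]
eef_rot: [-0.45, -0.545, -0.45, 0.546]
force: [-0.0, 0.0, -5.1]
opening: 0.0078
```

servo_tool --pt "-1 0 -10 0 0" --pt "-1 0 -5 -6.5 0" --pt "-1 0 0 -15 0" --pt "-1 0 0 -15 0" --pt "-1 0 0 -10 0"

```text
time_s: 21.15
tcp_pos: [0.5192, -0.1233, 0.2086]
eef_rot: [0.45, 0.546, 0.45, -0.545]
force: [0.8, -0.1, -5.2]
opening: 0.0075
```

servo_tool --pt "-1 0 0 0 0" --pt "-1 10 0 0 0" --pt "-1 10 0 0 0" --pt "-1 10 0 0 0" --pt "-1 4.7 0 0 0"

```text
time_s: 21.65
tcp_pos: [0.5175, -0.1253, 0.1715]
eef_rot: [-0.449, -0.545, -0.451, 0.546]
force: [0.3, -0.3, -5.0]
opening: 0.0078
```

servo_tool --pt "-1 0 0 0 0" --pt "-1 0 0 0 0" --pt "-1 0 0 0 0" --pt "-1 0 0 0 0" --pt "-1 0 0 0 0"

```text
time_s: 22.15
tcp_pos: [0.5189, -0.1254, 0.1742]
eef_rot: [0.45, 0.546, 0.45, -0.545]
force: [0.2, 0.7, -5.5]
opening: 0.0076
```

Run:
```python
from h import *
s=feel(2)
o,y=yawp();P=np.array(o['tcp_pos']);a=np.radians(y);ey=np.array([-np.sin(a),np.cos(a),0]);ex=np.array([np.cos(a),np.sin(a),0])
Q=np.array([.5493,-.1770,0]);d=P-Q;print('along n',d@ey*1000,'along e',d@ex*1000)
crop(s,'s15.png',230,80,130,100,6,[])
```

```text
F [-0.36 -0.15 -4.86] T [ 0.119 -0.129  0.018] P [ 518.8  -125.37  174.06] yaw -10.98 open 0.0078 t 22.25
along n 44.87902037931865 along e -39.821796122446536
```

View pics/s15.png

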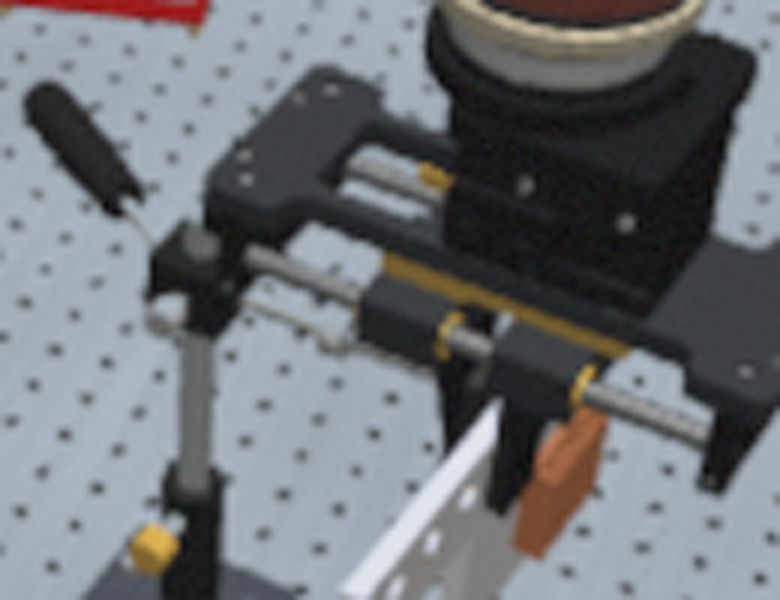

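Run:
```python
from h import *
s=eyes.capture('side');t=eyes.capture('top')
o,y=yawp();P=np.array(o['tcp_pos']);a=np.radians(y);ey=np.array([-np.sin(a),np.cos(a),0]);ex=np.array([np.cos(a),np.sin(a),0])
for th in(0,2):
  c,sn=np.cos(np.radians(th)),np.sin(np.radians(th))
  def X(yy,zz,xx=-4): return P+ex*xx/1000+ey*(yy*c-zz*sn)/1000+np.array([0,0,(yy*sn+zz*c)/1000])
  print(th,[((proj(s,X(11.6+k,zz))-[270,130]+.5)*6-.5).round(0).tolist() for k,zz in((62.5,0),(37.5,0),(12.5,0),(87.5,14),(87.5,-26),(2.5,-86))])
crop(s,'s16.png',270,130,130,100,6);crop(t,'t16.png',240,150,100,75,8)
```

```text
0 [[161.0, 289.0], [197.0, 241.0], [233.0, 195.0], [126.0, 308.0], [117.0, 394.0], [219.0, 351.0]]
2 [[162.0, 283.0], [198.0, 237.0], [233.0, 193.0], [128.0, 299.0], [116.0, 388.0], [215.0, 355.0]]
```

View pics/s16.png

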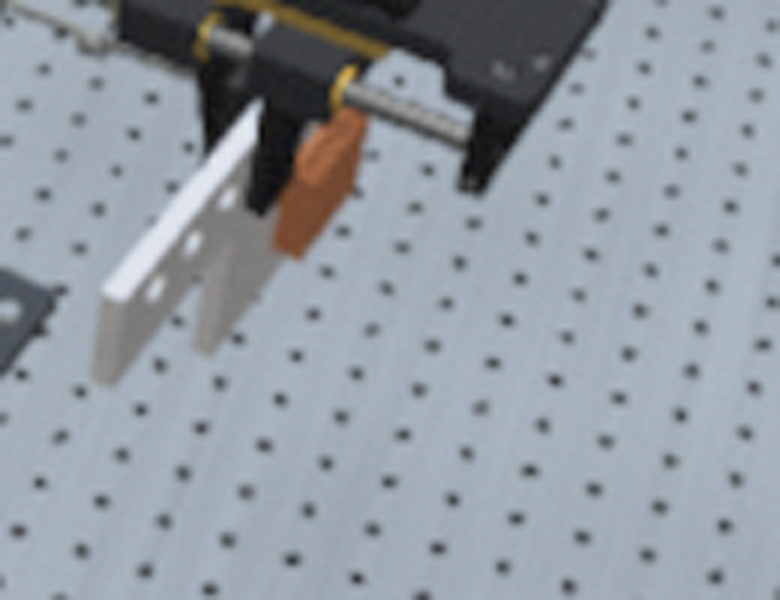

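View pics/t16.png

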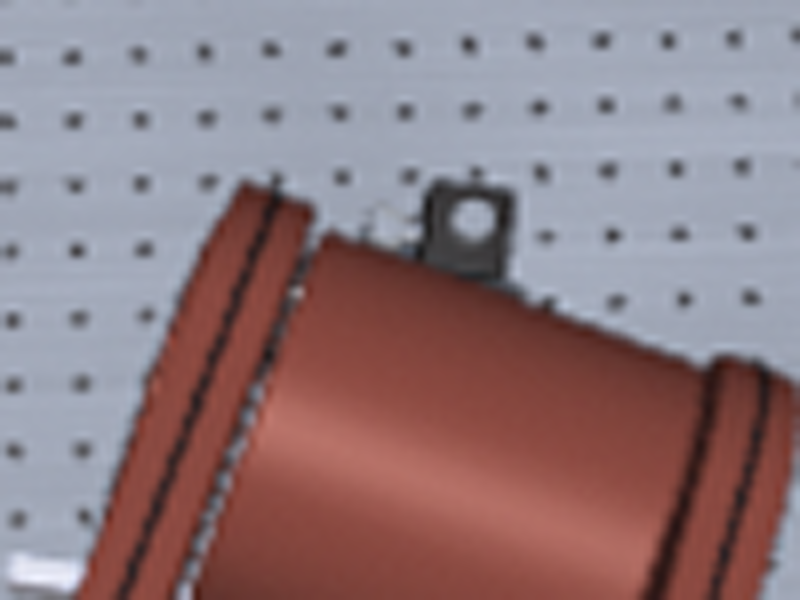

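servo_tool --pt "-1 0 6 0 0" --pt "-1 0 6 0 0" --pt "-1 0 6 0 0" --pt "-1 0 1 0 0" --pt "-1 0 1 0 0"

```text
time_s: 22.85
tcp_pos: [0.5384, -0.1291, 0.1735]
eef_rot: [-0.45, -0.545, -0.45, 0.546]
force: [0.2, 0.4, -4.2]
opening: 0.0078
```

servo_tool --pt "-1 0 1 0 0" --pt "-1 0 1 0 0" --pt "-1 0 1 0 0" --pt "-1 0 1 0 0" --pt "-1 0 0 0 0"

```text
time_s: 23.35
tcp_pos: [0.5423, -0.1299, 0.1738]
eef_rot: [0.45, 0.546, 0.45, -0.546]
force: [-0.5, -0.3, -5.1]
opening: 0.0075
```

Run:
```python
from h import *
feel(2)
```

```text
F [-0.02  0.21 -4.59] T [ 0.099 -0.138 -0.036] P [ 542.2  -129.9   173.76] yaw -10.99 open 0.0078 t 23.45
```

servo_tool --pt "-1 -0.2 1 0 0" --pt "-1 0 1 0 0" --pt "-1 0 1 0 0" --pt "-1 0 0 0 0" --pt "-1 0 0 0 0"

```text
time_s: 23.95
tcp_pos: [0.5452, -0.1305, 0.1739]
eef_rot: [-0.45, -0.546, -0.45, 0.546]
force: [-0.1, -0.4, -4.9]
opening: 0.0078
```

Run:
```python
from h import *
feel(1)
```

```text
F [-0.24 -0.83 -4.67] T [ 0.138 -0.114  0.014] P [ 545.1  -130.47  173.91] yaw -10.99 open 0.0075 t 24.0
```

servo_tool --pt "-1 0 0.7 0 0" --pt "-1 0 0.7 0 0" --pt "-1 0 0.6 0 0" --pt "-1 0 0 0 0" --pt "-1 0 0 0 0"

```text
time_s: 24.5
tcp_pos: [0.5471, -0.1308, 0.1739]
eef_rot: [0.45, 0.546, 0.45, -0.546]
force: [-0.1, -0.4, -5.0]
opening: 0.0077
```

Run:
```python
from h import *
feel(2)
```

```text
F [-0.23 -0.11 -5.09] T [ 0.098 -0.118 -0.01 ] P [ 547.08 -130.83  173.91] yaw -10.98 open 0.0079 t 24.6
```

Travel is 29 mm with no force, past the nominal tip. Continuing gently.

servo_tool --pt "-1 0 0.8 0 0" --pt "-1 0 0.8 0 0" --pt "-1 0 0.8 0 0" --pt "-1 0 0.6 0 0" --pt "-1 0 0 0 0"

```text
time_s: 25.1
tcp_pos: [0.5501, -0.1314, 0.1739]
eef_rot: [0.45, 0.546, 0.45, -0.546]
force: [-0.2, -0.2, -5.3]
opening: 0.0077
```

Run:
```python
from h import *
feel(1,'s17.png',(240,90,130,100,6))
```

```text
F [ 0.35 -0.1  -4.34] T [ 0.095 -0.083 -0.003] P [ 550.07 -131.39  173.9 ] yaw -10.98 open 0.0077 t 25.15
```

servo_tool --pt "-1 0 0.8 0 0" --pt "-1 0 0.8 0 0" --pt "-1 0 0.8 0 0" --pt "-1 0 0.6 0 0" --pt "-1 0 0 0 0"

```text
time_s: 25.65
tcp_pos: [0.5531, -0.132, 0.1739]
eef_rot: [0.45, 0.546, 0.45, -0.546]
force: [0.5, 1.2, -4.7]
opening: 0.0076
```

Run:
```python
from h import *
feel(2,'s18.png',(240,90,130,100,6))
```

```text
F [-0.48 -0.51 -4.55] T [ 0.079 -0.103 -0.001] P [ 553.   -131.98  173.91] yaw -10.98 open 0.0079 t 25.75
```

View pics/s18.png

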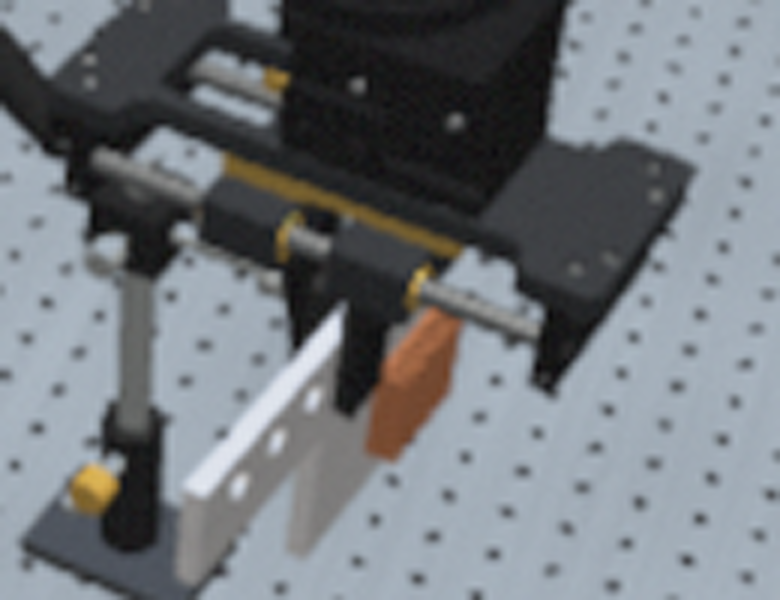

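Run:
```python
from h import *
s=eyes.capture('side');o,y=yawp();P=np.array(o['tcp_pos']);a=np.radians(y);ey=np.array([-np.sin(a),np.cos(a),0]);ex=np.array([np.cos(a),np.sin(a),0])
px=(240+545.5/6-.5,90+392/6-.5)
for h in(.2,.21,.22,.23,.24):
    X=onz(s,px,h)-P;print(h,(X@ex*1000).round(1),(X@ey*1000).round(1))
e=np.array([.9816,-.1908]);print('post rel',((np.array([.6416,-.1738])-P[:2])@ex[:2])*1000,((np.array([.6416,-.1738])-P[:2])@ey[:2])*1000)
# fingertip check
px=(240+345/6-.5,90+415/6-.5)
for h in(.14,.15,.16,.17):
    X=onz(s,px,h)-P;print('finger',h,(X@ex*1000).round(1),(X@ey*1000).round(1))
```

```text
0.2 -75.1 9.3
0.21 -78.3 19.7
0.22 -81.5 30.1
0.23 -84.7 40.5
0.24 -87.9 50.9
post rel 94.97393797357005 -24.191236588341543
finger 0.14 -1.7 -4.8
finger 0.15 -5.8 4.8
finger 0.16 -9.9 14.4
finger 0.17 -14.0 24.0
```

servo_tool --pt "-1 0 1.5 0 0" --pt "-1 0 1.5 0 0" --pt "-1 0 1.5 0 0" --pt "-1 0 1.5 0 0" --pt "-1 0 0 0 0"

```text
time_s: 26.3
tcp_pos: [0.5591, -0.1332, 0.1739]
eef_rot: [0.45, 0.546, 0.45, -0.546]
force: [-0.7, 0.3, -4.9]
opening: 0.0077
```

Run:
```python
from h import *
feel(2)
```

```text
F [-0.17 -0.1  -4.59] T [ 0.077 -0.093 -0.018] P [ 558.92 -133.14  173.89] yaw -10.98 open 0.0078 t 26.4
```

servo_tool --pt "-1 0 1.5 0 0" --pt "-1 0 1.5 0 0" --pt "-1 0 1.5 0 0" --pt "-1 0 1.5 0 0" --pt "-1 0 0 0 0"

```text
time_s: 26.9
tcp_pos: [0.565, -0.1343, 0.174]
eef_rot: [0.45, 0.546, 0.45, -0.546]
force: [0.2, 0.5, -4.9]
opening: 0.0079
```

Run:
```python
from h import *
feel(2)
```

```text
F [ 0.49  0.15 -4.85] T [ 0.089 -0.122  0.004] P [ 564.82 -134.27  173.92] yaw -10.98 open 0.0075 t 27.0
```

servo_tool --pt "-1 0 1.5 0 0" --pt "-1 0 1.5 0 0" --pt "-1 0 1.5 0 0" --pt "-1 0 1.5 0 0" --pt "-1 0 0 0 0"

```text
time_s: 27.5
tcp_pos: [0.5709, -0.1355, 0.1739]
eef_rot: [0.45, 0.546, 0.45, -0.546]
force: [1.2, 0.0, -4.7]
opening: 0.0078
```

Run:
```python
from h import *
feel(2)
```

```text
F [-0.4  -0.37 -5.46] T [ 0.107 -0.111  0.018] P [ 570.72 -135.43  173.91] yaw -10.98 open 0.0077 t 27.6
```

servo_tool --pt "-1 0 1.5 0 0" --pt "-1 0 1.5 0 0" --pt "-1 0 1.5 0 0" --pt "-1 0 0.5 0 0" --pt "-1 0 0 0 0"

```text
time_s: 28.1
tcp_pos: [0.5757, -0.1364, 0.1739]
eef_rot: [0.45, 0.546, 0.45, -0.546]
force: [0.2, 0.1, -4.4]
opening: 0.0081
```

Run:
```python
from h import *
feel(2,'s19.png',(240,90,130,100,6))
```

```text
F [ 0.2  -0.74 -4.63] T [ 0.103 -0.074  0.044] P [ 575.55 -136.36  173.89] yaw -10.98 open 0.0077 t 28.2
```

View pics/s19.png

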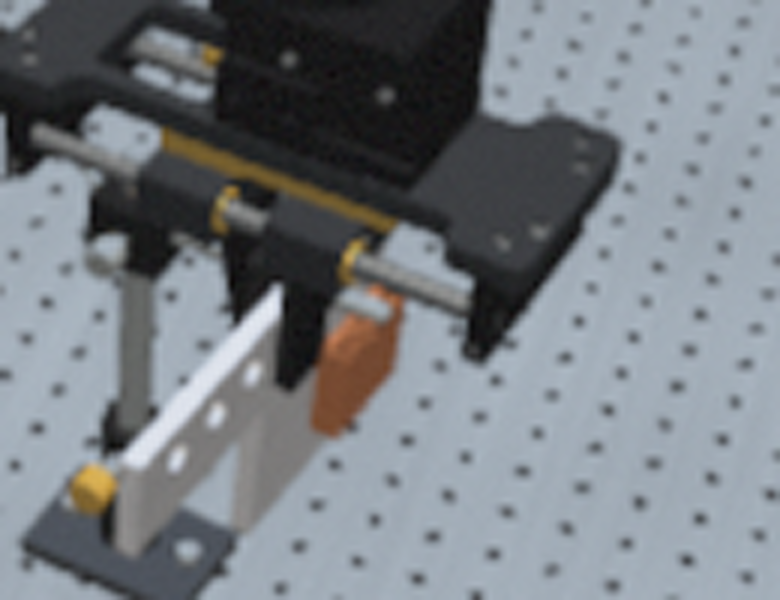

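The rod shows in front of the plate at about (365,305), so it is through the hole. Creeping on to the collar.

servo_tool --pt "-1 0 1 0 0" --pt "-1 0 1 0 0" --pt "-1 0 1 0 0" --pt "-1 0 0 0 0" --pt "-1 0 0 0 0"

```text
time_s: 28.7
tcp_pos: [0.5785, -0.1369, 0.174]
eef_rot: [-0.45, -0.546, -0.45, 0.546]
force: [0.3, 0.3, -5.1]
opening: 0.0077
```

Run:
```python
from h import *
feel(2)
```

```text
F [-0.4  -0.24 -4.34] T [ 0.097 -0.07   0.003] P [ 578.49 -136.93  173.91] yaw -10.98 open 0.0078 t 28.8
```

servo_tool --pt "-1 0 0.5 0 0" --pt "-1 0 0.5 0 0" --pt "-1 0 0.5 0 0" --pt "-1 0 0 0 0" --pt "-1 0 0 0 0"

```text
time_s: 29.3
tcp_pos: [0.58, -0.1372, 0.1739]
eef_rot: [-0.45, -0.546, -0.45, 0.546]
force: [-0.0, 0.7, -5.7]
opening: 0.0077
```

Run:
```python
from h import *
feel(2)
```

```text
F [-0.55  0.06 -4.79] T [ 0.089 -0.078  0.025] P [ 579.98 -137.21  173.93] yaw -10.99 open 0.0077 t 29.4
```

servo_tool --pt "-1 0 0.5 0 0" --pt "-1 0 0.5 0 0" --pt "-1 0 0 0 0" --pt "-1 0 0 0 0" --pt "-1 0 0 0 0"

```text
time_s: 29.9
tcp_pos: [0.5807, -0.1373, 0.1739]
eef_rot: [-0.45, -0.545, -0.45, 0.546]
force: [-3.0, 1.1, -3.5]
opening: 0.0079
```

Run:
```python
from h import *
feel(2)
```

```text
F [-2.84  1.02 -3.23] T [ 0.202  0.376 -0.099] P [ 580.71 -137.36  173.9 ] yaw -10.99 open 0.0078 t 30.0
```

servo_tool --pt "-1 0 0.5 0 0" --pt "-1 0 0.5 0 0" --pt "-1 0 0 0 0" --pt "-1 0 0 0 0" --pt "-1 0 0 0 0"

```text
time_s: 30.5
tcp_pos: [0.5808, -0.1374, 0.1738]
eef_rot: [-0.449, -0.545, -0.451, 0.546]
force: [-7.3, 2.3, -1.0]
opening: 0.0078
```

Run:
```python
from h import *
feel(2)
```

```text
F [-7.28  2.3  -0.71] T [ 0.253  1.114 -0.129] P [ 580.83 -137.37  173.84] yaw -10.99 open 0.0075 t 30.6
```

servo_tool --pt "-1 0 -0.8 0 0" --pt "-1 0.5 0 0 0" --pt "-1 0.5 0 0 0" --pt "-1 0 0 0 0" --pt "-1 0 0 0 0"

```text
time_s: 31.1
tcp_pos: [0.5808, -0.1374, 0.1731]
eef_rot: [-0.45, -0.545, -0.45, 0.546]
force: [-5.5, 1.3, -0.9]
opening: 0.0079
```

Run:
```python
from h import *
feel(3)
```

```text
F [-5.65  1.06 -1.33] T [ 0.187  0.808 -0.137] P [ 580.78 -137.39  173.09] yaw -10.99 open 0.0076 t 31.25
```

servo_tool --pt "-1 0 -0.5 0 0" --pt "-1 0.4 0 0 0" --pt "-1 0 0 0 0" --pt "-1 0 0 0 0" --pt "-1 0 0 0 0"

```text
time_s: 31.75
tcp_pos: [0.5807, -0.1374, 0.173]
eef_rot: [0.45, 0.546, 0.45, -0.546]
force: [-4.6, 0.9, 0.1]
opening: 0.0081
```

Run:
```python
from h import *
feel(3)
```

```text
F [-5.27  1.7   0.7 ] T [ 0.193  0.703 -0.088] P [ 580.77 -137.4   173.03] yaw -10.98 open 0.0077 t 31.9
```

servo_tool --pt "-1 0 -0.5 0 0" --pt "-1 0 -0.4 0 0" --pt "-1 0 0 0 0" --pt "-1 0 0 0 0" --pt "-1 0 0 0 0"

```text
time_s: 32.4
tcp_pos: [0.5805, -0.1374, 0.173]
eef_rot: [0.45, 0.546, 0.449, -0.545]
force: [0.5, -0.5, -1.7]
opening: 0.0077
```

Run:
```python
from h import *
feel(3,'s20.png',(240,90,130,100,6))
```

```text
F [ 1.77  0.08 -1.09] T [ 0.009 -0.434  0.055] P [ 580.53 -137.37  172.99] yaw -10.98 open 0.0077 t 32.55
```

View pics/s20.png

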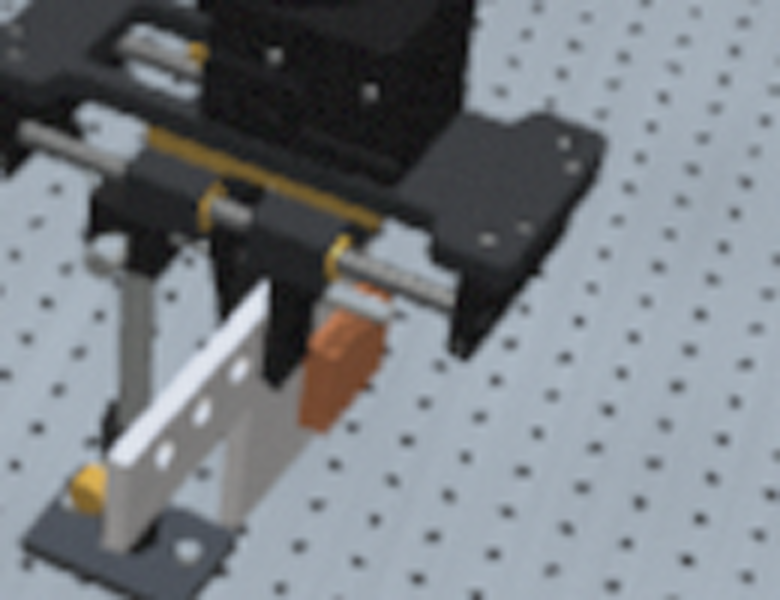

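servo_tool --pt "-1 0.3 0.5 0 0" --pt "-1 0.2 0.2 0 0" --pt "-1 0 0 0 0" --pt "-1 0 0 0 0" --pt "-1 0 0 0 0"

```text
time_s: 33.05
tcp_pos: [0.5806, -0.1374, 0.1727]
eef_rot: [0.45, 0.546, 0.45, -0.545]
force: [-1.3, 0.8, 5.5]
opening: 0.0079
```

Run:
```python
from h import *
feel(3)
```

```text
F [-1.41  0.48  5.3 ] T [ 0.023  0.19  -0.025] P [ 580.65 -137.44  172.75] yaw -10.99 open 0.0079 t 33.2
```

servo_tool --pt "-1 -0.3 0.1 0 0" --pt "-1 0 0 0 0" --pt "-1 0 0 0 0" --pt "-0.9 0 0 0 0" --pt "-0.8 0 0 0 0"

```text
time_s: 33.7
tcp_pos: [0.5805, -0.1374, 0.1722]
eef_rot: [-0.45, -0.546, -0.45, 0.546]
force: [0.2, -0.2, -0.8]
opening: 0.0087
```

servo_tool --pt "-0.7 0 0 0 0" --pt "-0.7 0 0 0 0" --pt "-0.7 0 0 0 0" --pt "-0.7 0 0 0 0" --pt "-0.7 0 0 0 0"

```text
time_s: 34.2
tcp_pos: [0.5805, -0.1373, 0.1722]
eef_rot: [-0.45, -0.546, -0.45, 0.546]
force: [-0.2, -0.6, 0.8]
opening: 0.0133
```

Run:
```python
from h import *
feel(3,'s21.png',(240,90,130,100,6))
```

```text
F [ 0.23  0.03 -0.34] T [-0.021 -0.07   0.016] P [ 580.57 -137.34  172.3 ] yaw -10.99 open 0.0128 t 34.35
```

View pics/s21.png

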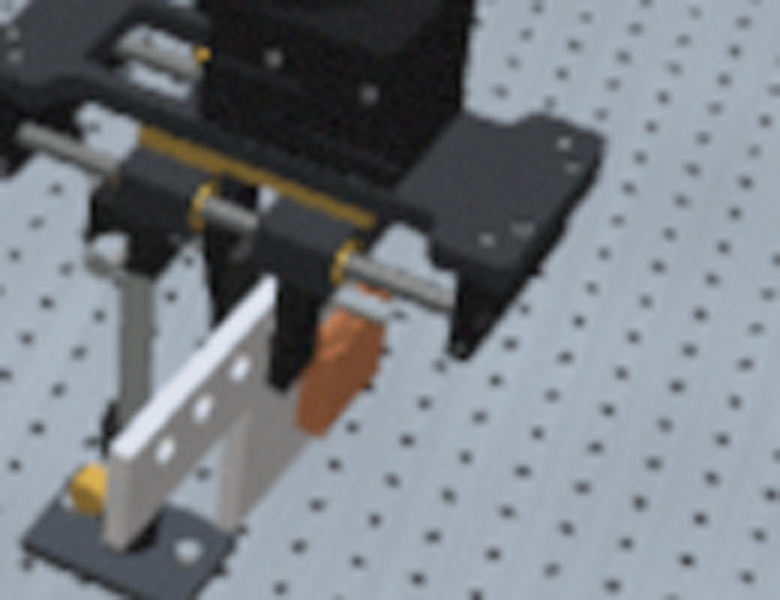

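servo_tool --pt "-0.55 0 0 0 0" --pt "-0.55 -2 0 0 0" --pt "-0.55 -5 0 0 0" --pt "-0.55 -8 0 0 0" --pt "-0.55 -10 0 0 0"

```text
time_s: 34.85
tcp_pos: [0.5805, -0.1373, 0.198]
eef_rot: [-0.45, -0.546, -0.45, 0.546]
force: [-0.2, 0.3, 0.5]
opening: 0.0192
```

servo_tool --pt "-0.55 -20 0 0 0" --pt "-0.55 -25 0 0 0" --pt "-0.55 -25 0 0 0" --pt "-0.55 -20 0 0 0" --pt "-0.55 -10 0 0 0"

```text
time_s: 35.35
tcp_pos: [0.5816, -0.1377, 0.301]
eef_rot: [0.451, 0.546, 0.448, -0.545]
force: [-0.3, -0.9, 1.1]
opening: 0.0195
```

servo_tool --pt "-0.55 0 -40 0 0" --pt "-0.55 0 -40 0 0" --pt "-0.55 0 -40 0 0" --pt "-0.55 0 -40 0 0" --pt "-0.55 0 -20 0 0"

```text
time_s: 35.85
tcp_pos: [0.4015, -0.1023, 0.2971]
eef_rot: [-0.45, -0.545, -0.45, 0.546]
force: [0.2, 0.9, 0.0]
opening: 0.0195
```

Run:
```python
from h import *
s=feel(2);t=eyes.capture('top')
crop(s,'s22.png',230,100,120,90,6);crop(t,'t22.png',240,150,100,75,8);save(s,'s22f.png')
```

```text
F [ 1.12 -0.13 -0.2 ] T [ 0.012 -0.173  0.01 ] P [ 401.33 -102.31  297.5 ] yaw -11.01 open 0.0197 t 35.95
```

View pics/s22.png

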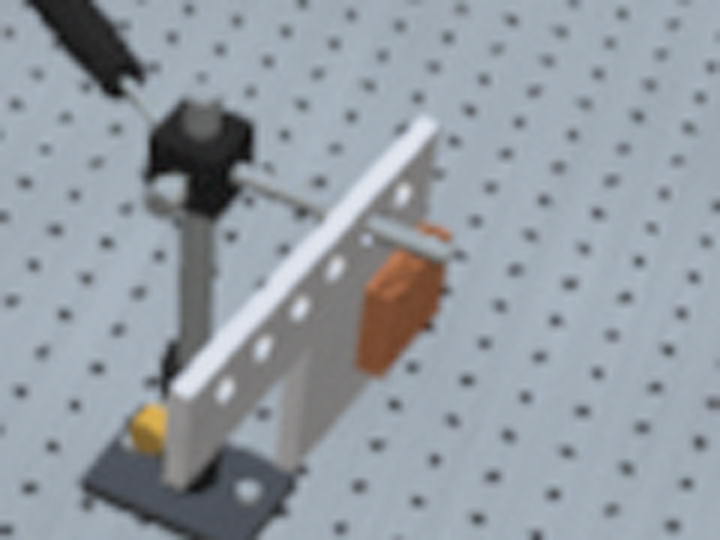

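View pics/t22.png

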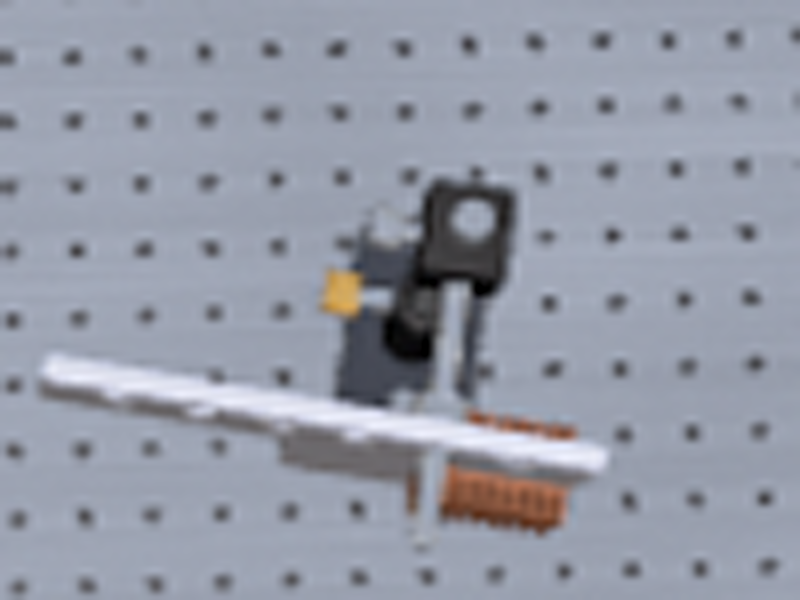

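Run:
```python
from h import *
z=np.load('c.npz'); s=dict(camera_matrix=z['sk'],view=z['sv']);t=dict(camera_matrix=z['tk'],view=z['tv'])
S=lambda u,v:(230+(u+.5)/6-.5,100+(v+.5)/6-.5); T=lambda u,v:(240+(u+.5)/8-.5,150+(v+.5)/8-.5)
def go(n,a,b):
    x=tri([(s,a),(t,b)]);print(n,x.round(4),(proj(s,x)-a).round(2),(proj(t,x)-b).round(2));return x
A=go('low end',S(430,122),T(604,456));B=go('hi end',S(180,389),T(43,370));C=go('tip',S(447,251),T(421,546))
d=B-A;n=np.array([d[1],-d[0]])/np.hypot(*d[:2]);print(np.linalg.norm(d),'yaw',np.degrees(np.arctan2(-d[0],d[1])),'tilt',np.degrees(np.arcsin(d[2]/np.linalg.norm(d))),'tip to midplane',(C-A)[:2]@n*1000)
for c,a,b in((s,S(430,122),S(180,389)),(t,T(604,456),T(43,370))):
    p=onz(c,a,.186);q=onz(c,b,.186);e=q-p;print('yaw if level',np.degrees(np.arctan2(-e[0],e[1])),np.linalg.norm(e))
    r0=onz(c,{id(s):S(447,251),id(t):T(421,546)}[id(c)],.1736);nn=np.array([e[1],-e[0]])/np.hypot(*e[:2]);print('tip-midplane',(r0-p)[:2]@nn*1000)
```

```text
low end [ 0.5683 -0.2126  0.18  ] [-0.21 -0.06] [0.03 0.19]
hi end [ 0.5988 -0.0401  0.1947] [0.26 0.07] [-0.04 -0.2 ]
tip [ 0.5436 -0.1553  0.1743] [0.23 0.06] [-0.03 -0.19]
0.1757431834245809 yaw -10.036300131072332 tilt 4.7950964075816636 tip to midplane -34.293356934003405
yaw if level -12.911666775623294 0.16091234656424647
tip-midplane -32.39184447409694
yaw if level -10.520804285659091 0.17441341975827857
tip-midplane -34.57754032681362
```

Run:
```python
from h import *
from scipy.optimize import least_squares
z=np.load('c.npz'); s=dict(camera_matrix=z['sk'],view=z['sv']);t=dict(camera_matrix=z['tk'],view=z['tv'])
def run(name,base,yaw0,so,to):
  def model(p,c,k,zz,xx):
    a,th=np.radians(p[0]),np.radians(p[1]);ex=np.array([np.cos(a),np.sin(a),0]);ey=np.array([-np.sin(a),np.cos(a),0])
    yy=k+37.5;
    X=np.array(base)+np.array(p[2:5])/1000+ex*xx/1000+ey*(yy*np.cos(th)-zz*np.sin(th))/1000+np.array([0,0,(yy*np.sin(th)+zz*np.cos(th))/1000])
    return proj(c,X)
  def f(p): 
    R=[model(p,s,*m)-o+np.array([p[5],p[6]]) for m,o in so]+[model(p,t,*m)-o+np.array([p[7],p[8]]) for m,o in to]
    return np.concatenate([np.ravel(R),np.array(p[5:9])/1.0,np.array(p[2:5])/3])
  r_=least_squares(f,[yaw0,0]+[0]*7)
  J=r_.jac;cov=np.linalg.inv(J.T@J)*0.3**2
  print(name,r_.x.round(2),'sd yaw,tilt',np.sqrt(np.diag(cov))[:2].round(2))
S=lambda u,v:np.array((230+(u+.5)/6-.5,100+(v+.5)/6-.5)); T=lambda u,v:np.array((240+(u+.5)/8-.5,150+(v+.5)/8-.5))
S1=lambda u,v:np.array((165+(u+.5)/4-.5,250+(v+.5)/4-.5)); T1=lambda u,v:np.array((115+(u+.5)/8-.5,185+(v+.5)/8-.5))
top=lambda k:(k,14,0)
run('hung',[.5815-.003,-.162,.1721],-11,[((k,0,-4),S(*o)) for k,o in zip((-62.5,-12.5,12.5,37.5,62.5),((402,193),(335,267),(299,309),(262,349),(226,391)))]+[(top(-87.5),S(430,122)),(top(87.5),S(180,389))],[(top(-87.5),T(604,456)),(top(87.5),T(43,370))])
run('rack',[.597,.167,.092],2.4,[((k,0,-4),S1(*o)) for k,o in zip((-62.5,-37.5,-12.5,12.5,37.5,62.5),((246,97),(225,146),(203,194),(181,246),(158,300),(135,357)))]+[(top(-87.5),S1(254,34)),(top(87.5),S1(98,394))],[(top(-87.5),T1(584,148)),(top(87.5),T1(53,184))])
```

```text
hung [-10.26   4.06  -0.93   0.52  -1.15   0.02   0.39   0.16   0.13] sd yaw,tilt [0.2  0.29]
rack [ 2.79  1.34 -0.42  1.06 -1.2  -0.08  0.45  0.35 -0.04] sd yaw,tilt [0.18 0.42]
```

The carrier hangs on the intended hole and the tip-to-plate distance fits contact with the collar, but it sits about 3° high at the +y end, probably held there by friction. I'll level it by nudging that end down with closed fingertips.

Run:
```python
from h import *
plan([.5961,-.0572,.26],-11,10,-1)
```

```text
now [ 403.7 -103.1  297.9] yaw -11.01 F [ 0.44 -0.56  0.57] tq [-0.011 -0.082 -0.036] open 0.0193 t 36.0
[[-1, 3.8, 18.0, -8.2, -0.0], [-1, 3.8, 18.0, -8.2, -0.0], [-1, 3.8, 18.0, -8.2, -0.0], [-1, 3.8, 18.0, -8.2, -0.0], [-1, 3.8, 18.0, -8.2, -0.0]]
[[-1, 3.8, 18.0, -8.2, -0.0], [-1, 3.8, 18.0, -8.1, -0.0], [-1, 3.8, 18.0, -8.2, -0.0], [-1, 3.7, 18.1, -8.1, -0.0], [-1, 3.8, 18.0, -8.2, -0.0]]
```

servo_tool --pt "-1 3.8 18 -8.2 0" --pt "-1 3.8 18 -8.2 0" --pt "-1 3.8 18 -8.2 0" --pt "-1 3.8 18 -8.2 0" --pt "-1 3.8 18 -8.2 0"

```text
time_s: 36.5
tcp_pos: [0.5021, -0.0798, 0.2777]
eef_rot: [0.45, 0.546, 0.45, -0.546]
force: [-0.3, -0.3, 0.2]
opening: 0.0006
```

servo_tool --pt "-1 3.8 18 -8.2 0" --pt "-1 3.8 18 -8.2 0" --pt "-1 3.8 18 -8.2 0" --pt "-1 3.8 18 -8.2 0" --pt "-1 3.8 18 -8.2 0"

```text
time_s: 37.0
tcp_pos: [0.5982, -0.0566, 0.2582]
eef_rot: [-0.45, -0.545, -0.45, 0.546]
force: [-1.1, -0.9, -0.2]
opening: 0.0005
```

servo_tool --pt "-1 10 0 0 0" --pt "-1 10 0 0 0" --pt "-1 10 0 0 0" --pt "-1 0 0 0 0" --pt "-1 0 0 0 0"

```text
time_s: 37.5
tcp_pos: [0.5956, -0.057, 0.2291]
eef_rot: [-0.45, -0.545, -0.45, 0.546]
force: [-1.1, 0.1, 1.0]
opening: 0.0004
```

Run:
```python
from h import *
feel(2,'s23.png',(200,90,130,100,6))
plan([.5961,-.0572,.203],-11,5,-1)
```

```text
F [-0.13  0.47  0.15] T [-0.022 -0.052 -0.017] P [596.17 -57.07 229.93] yaw -11.0 open 0.0004 t 37.6
now [596.3 -57.1 230.1] yaw -11.0 F [-0.27  0.57 -0.27] tq [ 0.006 -0.05  -0.016] open 0.0004 t 37.6
[[-1, 5.4, -0.0, 0.0, -0.0], [-1, 5.4, -0.0, 0.0, -0.0], [-1, 5.4, -0.1, 0.0, -0.0], [-1, 5.5, -0.0, 0.1, -0.0], [-1, 5.4, -0.1, 0.0, -0.0]]
```

View pics/s23.png

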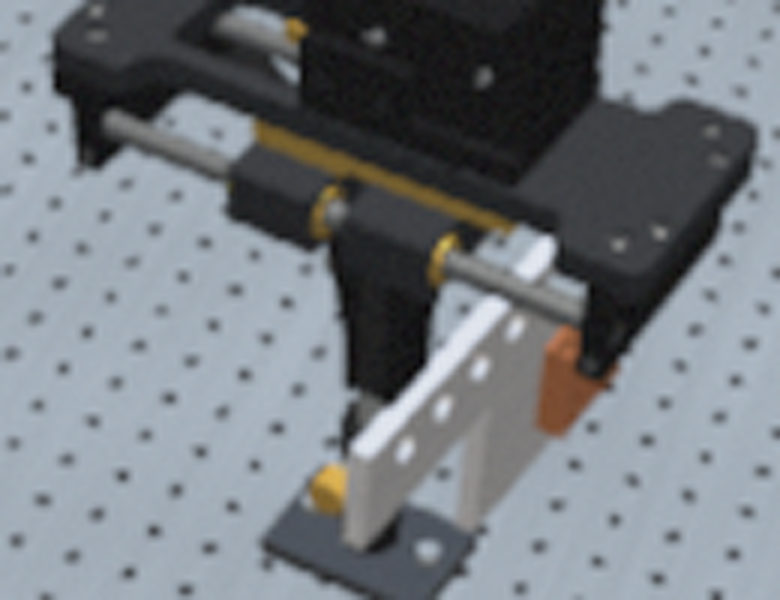

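servo_tool --pt "-1 6 0 0 0" --pt "-1 6 0 0 0" --pt "-1 5 0 0 0" --pt "-1 2 0 0 0" --pt "-1 0 0 0 0"

```text
time_s: 38.1
tcp_pos: [0.5959, -0.0568, 0.2096]
eef_rot: [-0.45, -0.545, -0.45, 0.546]
force: [-0.5, -0.3, -0.5]
opening: 0.0004
```

servo_tool --pt "-1 0.5 0 0 0" --pt "-1 0.5 0 0 0" --pt "-1 0.5 0 0 0" --pt "-1 0.5 0 0 0" --pt "-1 0.5 0 0 0"

```text
time_s: 38.6
tcp_pos: [0.5962, -0.0568, 0.2079]
eef_rot: [0.45, 0.546, 0.45, -0.546]
force: [1.2, 0.2, 0.1]
opening: 0.0003
```

servo_tool --pt "-1 0.5 0 0 0" --pt "-1 0.5 0 0 0" --pt "-1 0.5 0 0 0" --pt "-1 0 0 0 0" --pt "-1 0 0 0 0"

```text
time_s: 39.1
tcp_pos: [0.5962, -0.0569, 0.2063]
eef_rot: [-0.45, -0.546, -0.45, 0.546]
force: [0.7, 0.6, -0.4]
opening: 0.0002
```

Run:
```python
from h import *
feel(2,'s24.png',(200,90,130,100,6))
```

```text
F [ 0.7  -0.34 -0.13] T [-0.034 -0.093  0.004] P [596.22 -56.86 206.36] yaw -10.98 open 0.0005 t 39.2
```

View pics/s24.png

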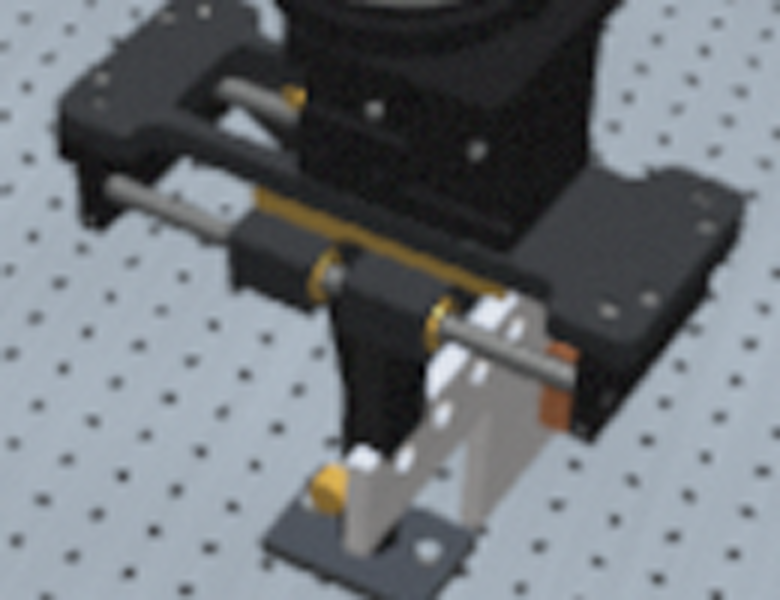

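servo_tool --pt "-1 0.5 0 0 0" --pt "-1 0.5 0 0 0" --pt "-1 0.5 0 0 0" --pt "-1 0.5 0 0 0" --pt "-1 0 0 0 0"

```text
time_s: 39.7
tcp_pos: [0.5961, -0.0568, 0.2042]
eef_rot: [-0.45, -0.546, -0.45, 0.546]
force: [-0.1, 0.0, 0.3]
opening: 0.0003
```

servo_tool --pt "-1 0.5 0 0 0" --pt "-1 0.5 0 0 0" --pt "-1 0 0 0 0" --pt "-1 0 0 0 0" --pt "-1 0 0 0 0"

```text
time_s: 40.2
tcp_pos: [0.5962, -0.0569, 0.2034]
eef_rot: [0.45, 0.546, 0.45, -0.546]
force: [-0.3, 0.5, -0.6]
opening: 0.0006
```

Run:
```python
from h import *
feel(2,'s25.png',(200,90,130,100,6))
```

```text
F [ 0.31  0.3  -0.18] T [-0.003 -0.07  -0.009] P [596.22 -56.85 203.38] yaw -10.98 open 0.0006 t 40.3
```

View pics/s25.png

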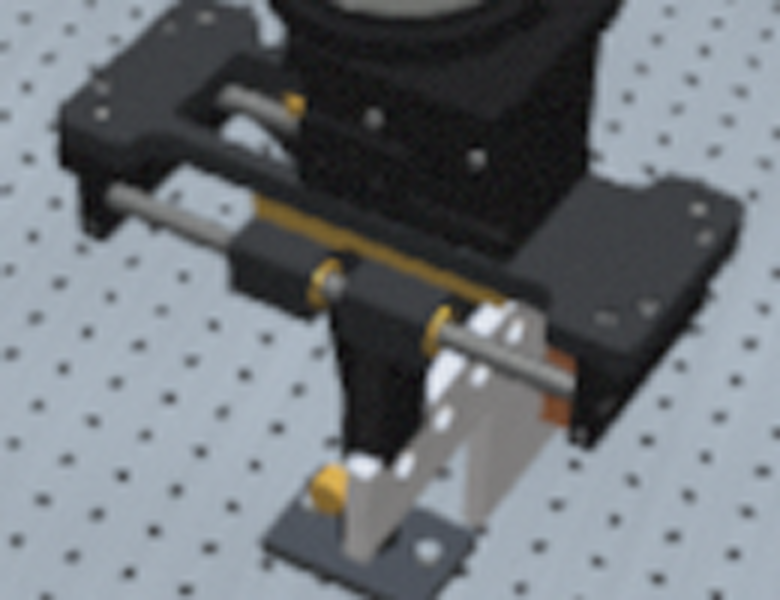

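servo_tool --pt "-1 -1 0 0 0" --pt "-1 -3 0 0 0" --pt "-1 -8 0 0 0" --pt "-1 -20 0 0 0" --pt "-1 -30 0 0 0"

```text
time_s: 40.8
tcp_pos: [0.5951, -0.0566, 0.2646]
eef_rot: [-0.449, -0.545, -0.451, 0.546]
force: [-0.2, 0.3, -0.3]
opening: 0.0003
```

servo_tool --pt "-1 -30 0 0 0" --pt "-1 -10 -20 0 0" --pt "-1 0 -40 0 0" --pt "-1 0 -40 0 0" --pt "-1 0 -40 0 0"

```text
time_s: 41.3
tcp_pos: [0.4575, -0.03, 0.3061]
eef_rot: [0.45, 0.546, 0.45, -0.545]
force: [-0.1, 0.1, 0.1]
opening: 0.0006
```

servo_tool --pt "-1 0 -40 0 0" --pt "-1 0 -20 0 0" --pt "-1 0 0 0 0" --pt "-1 0 0 0 0" --pt "-1 0 0 0 0"

```text
time_s: 41.8
tcp_pos: [0.4008, -0.019, 0.3058]
eef_rot: [0.45, 0.546, 0.45, -0.545]
force: [-0.2, 0.4, 0.2]
opening: 0.0005
```

Run:
```python
from h import *
s=feel(2);t=eyes.capture('top')
crop(s,'s26.png',230,100,120,90,6);crop(t,'t26.png',240,150,100,75,8);save(s,'s26f.png');save(t,'t26f.png')
```

```text
F [ 0.15  0.19 -0.1 ] T [-0.019 -0.086  0.027] P [400.68 -18.99 305.43] yaw -10.99 open 0.0005 t 41.9
```

View pics/s26.png

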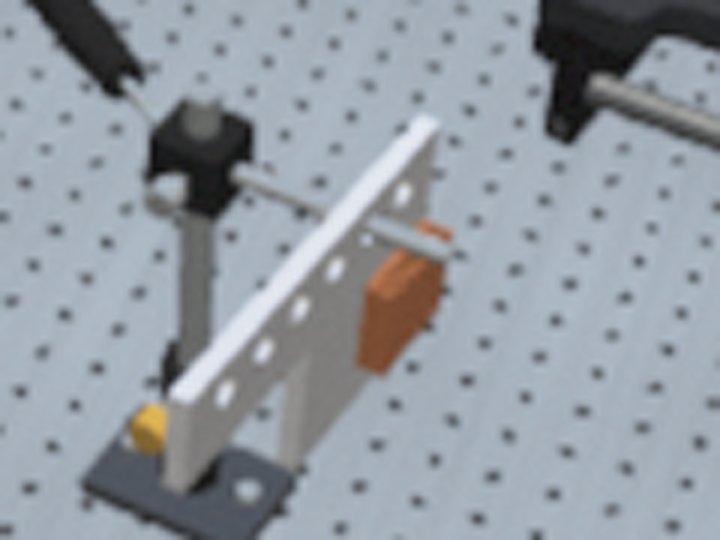

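View pics/t26.png

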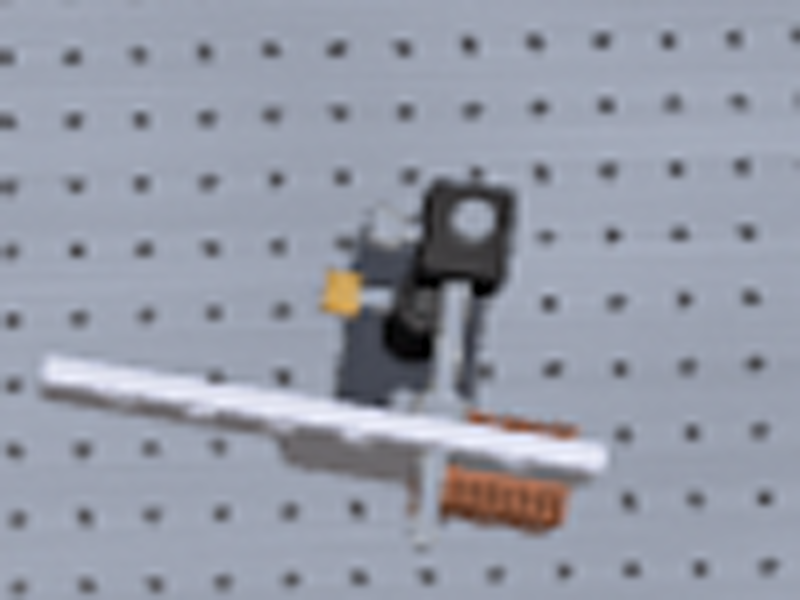

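View pics/s26f.png

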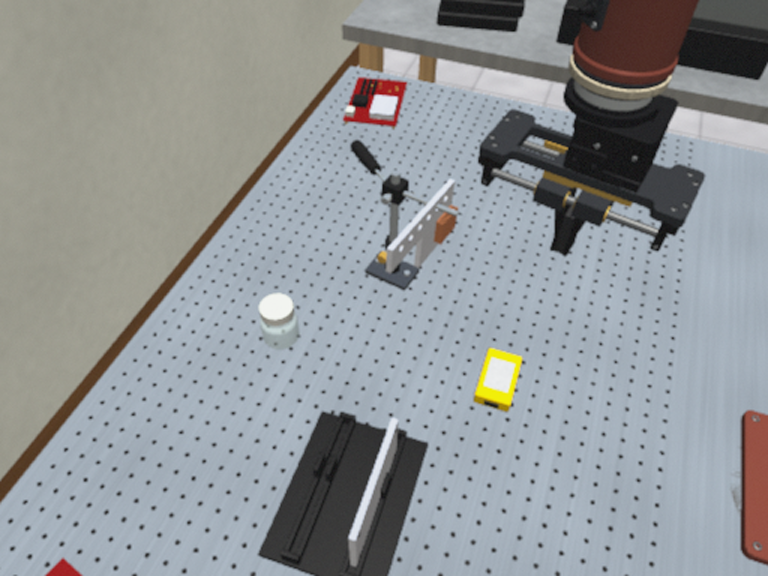

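Run:
```python
from h import *
print(np.abs(get_obs()['joint_velocities']).max(), r.hand_in())
```

```text
the job is handed in; nothing more can be done
0.004886412123151843 None
```

The carrier is hanging on the stand's rod by the hole 37.5 mm towards the heat sinks, back against the collar. The gripper is open of it and well clear. I handed in at about 42 s; no verdict is reported.

**How it went**
- I drew the carrier straight up out of its rack slot.
- I felt for the rod with the notch under the carrier's arm. This put the rod axis about 174 mm above the table, and its sideways position came from the edge of the leg.
- I slid the hole onto the rod with no measurable contact until it met the collar, set the weight on the rod, and let go.

**Last checks**
- **Position on the rod:** the rod tip measures 34.3 to 34.6 mm in front of the carrier's middle plane, against 35 mm when it is flush. The side view alone gave about 32 mm. I took these before the levelling nudge described below and did not repeat them; the pictures after it look the same.
- **Everything else:** in the last side picture the blank plate, jar, debug pod and screwdriver are where they were.

**What was not perfect**
- **Pressed too hard once:** I overshot during the first downward feel, to about 11 N on the rod. The carrier turned about 2° in the grip. Setting it down also reached about 10 N.
- **Level not fully confirmed:** the cameras showed the +y end 3 to 4° high. The same method gave 1 to 2° while the carrier stood level in the rack, so about 3° of that may be real. I nudged that end down, and it swung most of the way back. I take this as its natural resting angle and did not measure it again after the nudge.

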